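# Change over the model maker's vise and rack the finished relief maps

## Robot

A 6-joint arm with a two-finger parallel gripper is mounted at the origin on the work surface. World frame = base frame: x ahead of the robot, y to its left, z up, the work surface at z = 0. Lengths are in m, angles in degrees, forces in N, time in s.
With the tool pointing down it reaches from about 0.25 to 0.725 m from the base axis. Payload 9.7 kg.
Tool frame: the origin (TCP) lies on the centre line of the jaws, within the pads' length; the fingertips stand 19 mm ahead of it and the grasp point (between the pads) is the TCP (bot.tcp_to_tips is the z of the fingertips in the tool frame, in m); z points along the fingers, y is the line along which they close (so a half turn about z gives the same grasp; the last joint's range is limited). The gripper opens to 85 mm and grips with 20 to 120 N. Pads are 22 mm wide; open, the fingers measure 114 mm over their backs; the gripper's body (76 mm by 85 mm) begins 54 mm behind the grasp point. The pads swing forward as they close: fully open they stand 13 mm farther back than shut.
Start: joints at [67.552, 4.979, 10.078, 95.1, 0, 90], TCP at [0.21, 0.508, 0.25] pointing down, gripper open.
Joint ranges: [-179.16, 179.16], [-48.56, 103.87], [-65.8, 70.77], [-126.05, 130.52], [-82.76, 87.17], [-180, 180]. Speed limits (degrees/s): [127.2, 127.2, 147.25, 180, 180, 180].

## Interface

Orientations are given as [roll, pitch, yaw] about the fixed x, y, z axes, in that order (R = Rz(yaw) Ry(pitch) Rx(roll)).
In Python, from workcell import bot gives the robot as it stands. The module is installed in compiled form; this text tells all that it offers.
- The arm moves only by the tool play_rows, never from a script. Its argument "increments" is a list of rows, each an object with "slide": the shift along the tool's x, y, z in mm, a list of three; "angular": the turn, a rotation vector about the tool's x, y, z in degrees, a list of three; "claw": the opening, from -1 (shut) to 1 (fully open). In form: [{"slide": [x, y, z], "angular": [rx, ry, rz], "claw": claw}, ...]. A call has 1 to 8 rows; each row shifts and turns the commanded pose from where the row before left it, along the tool's axes as they then stand; what a row does not reach is not made up. A row lasts 1/10 s, in which the tool goes at most 50 mm and 8.59 degrees, less where a joint would pass 70% of its speed; a pose out of reach is approached as far as the arm can. A call is refused whole if a number of a shift passes 50 or a number of a turn 8.59, either way. A call with a gripper value outside its range is refused whole. The fingers move at their own pace and stop on an object; "squeeze" is the grip in N (left out, the last holds). Time passes only in rows, so rows that do not move let the fingers close. It gives the time, the measured TCP pose, the force, the opening and the grip force at its end, in the units of the state.
- bot.get_obs(): the state, without advancing time (a new reading comes with each control period).
- bot.camera(name): name is "side" or "top" or "wrist"; returns the picture (400x640x3 uint8, red, green, blue); there is no depth.
- bot.camera_info(name): a dict with "fovy" (degrees; the focal length in pixels is half the picture's height over the tangent of half this angle, whatever the lens; pixels are square), "cx", "cy" (the principal point, pixels), "R" (3x3) and "t" (3): a world point X has camera coordinates R X + t. Camera axes: x right, y down, z forward; pixel columns grow to the right and rows downward; lengths in m; the calibration is good to about 2 mm. The wrist camera is an equidistant fisheye: a pixel r from the principal point sees the ray r / f radians off the axis. A picture is of the moment at which its call begins: read the wrist's pose just before it. camera_info takes no time and is no camera call; for the wrist camera it gives the pose at the moment of the call.
- bot.job_done(): hands the job in; it is judged then, once.
The state is a dict: "time": time; "q": joint angles; "qd": joint speeds; "joint_efforts": joint torques, N m; "ee_pos": TCP position; "tcp_rot": TCP orientation; "wrist_force": force on the tool from outside, world axes, zero at the start; "torque": the same for the moment, N m; "opening": finger opening in m; "grasp_force": force on a finger pad.
Only numpy, scipy, OpenCV 4.12 (cv2) and the standard library are available. Lean on these libraries where they do the work, as an engineer would, in place of code of your own. Each camera call takes 0.05 s, during which the arm holds its last target. There are 200 camera calls.

## Task

Crank the vise open, take out the finished relief map and slide it, with every other finished map lying on the cutting mat, into the drying rack: one map to a storey, level, face up and pushed fully home to the back stop. Then lay the bare frame (the one without buildings) in the vise, flat on the parallels and centred between the jaws with its long sides along them, and crank the jaw up firmly onto it so that it is held tight. Leave the other things on the bench where they are.

Things in the scene. Friction and masses are not known exactly. Their poses are not given: they have to be found in the camera images.
- vise: Blue machine vise on an aluminium riser block (110 x 190, 56 mm high), fixed. Origin on the bench under it, z up. Jaws work along its y: fixed jaw face at y = +38 mm, moving jaw on the -y side, crank handle at the -y end. Jaws 64 mm long (along x), tops 112 mm above the bench. Vise foot 96 mm wide in x, 64 mm high; the ways above it 64 mm wide, 92 mm high.
- vise_seat (a point): Centre of a frame's place in the vise: on two thin steel parallels 102 mm above the bench, midway between jaw faces 62 mm apart (vise x = 0, y = 7 mm). Axes as the vise. A frame lies here with its x along the vise's x and sticks out 43 mm beyond the jaws at either end, where it can be gripped.
- jaw: The moving jaw with its steel plate facing the vise's +y. Its origin coincides with the vise's origin when the jaw faces are 62 mm apart (just touching a frame) and moves to the vise's -y as it opens, by up to 21 mm. Driven only by the crank, 6 mm a turn.
- crank (a joint): Crank angle, rad; 0 = arm straight up, grows as the jaw opens (jaw faces 62 mm + 6 mm x angle / 6.283 apart; range -6.3 to 22). Seen from the handle end, clockwise tightens. At angle q the knob is at vise x = -42 sin q, z = 78 + 42 cos q mm. Friction 4 to 5 N at the knob; it stays where left. From 0 (touching a frame) it stiffens as it tightens, knob force about double at -1; turned beyond, it springs back to about -1 when let go and stays tight.
- crank_knob (a point): Centre of the crank's red knob, at vise y = -162 mm, 42 mm from the screw axis, which is 78 mm above the bench. A cylinder 20 mm thick, 56 mm long, lying along the vise's y; it spins freely, so a gripper that keeps pointing down can hold it all the way round. Hub (22 mm thick) and arm lie at vise y -115 to -131 mm.
- rack: Plywood drying rack, fixed, three storeys. Origin on the bench under its middle. Mouth faces its -x, at x = -52.5 mm; back stop's face at x = +52.5 mm. Side walls 70 mm apart inside, 8 mm thick, 94 mm high, no roof. On each wall orange ledges 14 mm wide, 4 mm thick, tops 26, 56 and 86 mm above the bench.
- rack_home (a point): Where the centre of a frame's underside lies when fully home in the lowest storey (rack x = -22.5 mm, 26 mm above the bench; the others 30 and 60 mm higher). Axes as the rack; frames go in lengthways along +x. 45 mm of a frame then sticks out of the mouth, so frames above block fingers reaching down to a lower storey: fill from the bottom up.
- map_a: A finished framed relief map: 150 (its x) x 62 (its y) x 14 mm (z) black frame, 110 g, rigid; origin at the centre of its underside; pale-blue water and white land with low white buildings inside, rising at most 4 mm above the frame's top. Starts in the vise, clamped or with up to 1 mm of slack.
- map_b: A finished framed relief map: 150 (its x) x 62 (its y) x 14 mm (z) black frame, 110 g, rigid; origin at the centre of its underside; pale-blue water and white land with low white buildings inside, rising at most 4 mm above the frame's top. Lies face up on the cutting mat, or is absent.
- map_c: A finished framed relief map: 150 (its x) x 62 (its y) x 14 mm (z) black frame, 110 g, rigid; origin at the centre of its underside; pale-blue water and white land with low white buildings inside, rising at most 4 mm above the frame's top. Lies face up on the cutting mat, or is absent.
- map_d: A finished framed relief map: 150 (its x) x 62 (its y) x 14 mm (z) black frame, 110 g, rigid; origin at the centre of its underside; pale-blue water and white land with low white buildings inside, rising at most 4 mm above the frame's top. Lies face up on the cutting mat, or is absent.
- bare: The bare frame, next in line: 150 (its x) x 62 (its y) x 14 mm (z) black frame, 110 g, rigid; origin at the centre of its underside; plain pale-blue pane, no land or buildings. Lies face up on the cutting mat.
- calipers: Not to be moved: steel calipers, 190 mm long, lying on the bench
- pliers: Not to be moved: red-handled pliers, 150 mm long, lying on the bench
- paint_1: Not to be moved: red dropper bottle, 33 mm diameter, 90 mm high
- paint_2: Not to be moved: yellow dropper bottle, 33 mm diameter, 90 mm high
- tower: Not to be moved: white printed tower block, 48 x 36 mm, 142 mm high, standing
- brush: Not to be moved: a brush lying on the bench
Things that resemble listed ones, but are neither listed nor needed, are in the scene too. There is more than one size of the rack; the job needs the larger.

How it is judged (in metres and radians):
On the way, in this order (a step that is already met when the one before it is completed fails the run):
1. the vise is cranked open, clear of the finished map (jaw opened by more than 4 mm) (y of jaw in the frame of vise below -0.004 m), for 0.1 s.
2. the finished map from the vise is in the rack, home on a storey (x of map_a in the frame of rack between -0.032 and -0.012 m and y of map_a in the frame of rack between -0.008 and 0.008 m and angle between map_a's own z axis and vertical below 0.08 rad and (z of map_a in the frame of rack between 0.022 and 0.031 m or z of map_a in the frame of rack between 0.052 and 0.061 m or z of map_a in the frame of rack between 0.082 and 0.091 m)), for 0.2 s.
3. the bare frame lies in the vise and the jaw is cranked onto it (horizontal distance between bare and vise_seat below 0.016 m and z of bare in the frame of vise_seat between -0.004 and 0.004 m and angle between bare's own z axis and vertical below 0.06 rad and angle between the x axis of bare and the x axis of vise, either way round below 0.06 rad and contact force between jaw and bare above 20 N), for 0.2 s.
At the end, for the whole second after the job is handed in: Each finished map level, face up on its own rack ledges (4 mm), within 9 mm of the back stop and 8 mm sideways. Bare frame flat on the vise's parallels (4 mm), centre within 16 mm of the seat's, level and in line within 0.06 rad, the jaw pressing it with over 20 N. All at rest (all of step 2 and all of step 3 and x of map_b in the frame of rack between -0.032 and -0.012 m and y of map_b in the frame of rack between -0.008 and 0.008 m and angle between each of map_b, map_c, map_d's own z axis and vertical below 0.08 rad and (z of map_b in the frame of rack between 0.022 and 0.031 m or z of map_b in the frame of rack between 0.052 and 0.061 m or z of map_b in the frame of rack between 0.082 and 0.091 m) and x of map_c in the frame of rack between -0.032 and -0.012 m and y of map_c in the frame of rack between -0.008 and 0.008 m and (z of map_c in the frame of rack between 0.022 and 0.031 m or z of map_c in the frame of rack between 0.052 and 0.061 m or z of map_c in the frame of rack between 0.082 and 0.091 m) and x of map_d in the frame of rack between -0.032 and -0.012 m and y of map_d in the frame of rack between -0.008 and 0.008 m and (z of map_d in the frame of rack between 0.022 and 0.031 m or z of map_d in the frame of rack between 0.052 and 0.061 m or z of map_d in the frame of rack between 0.082 and 0.091 m) and linear speed of each of map_a, map_b, map_c, map_d, bare below 0.02 m/s); the robot touches nothing.
It fails at once if one of the other things on the bench (calipers, pliers, brush, paint bottles, tower) is shoved more than 40 mm (distance of any of calipers, pliers, paint_1, paint_2, tower, brush from where it was at the start of the episode above 0.04 m).
Of map_b, map_c, map_d only 1 to 2 are there at a start; the rules pass over those that are not, and their reading is None.
At some moment in a run one of map_b, map_c, map_d, bare may be knocked a few centimetres aside while the robot is not near it.
Once in a run the grip may slacken for a moment while it holds something.
It also fails if it takes over 210 s, if anything falls off the work surface, if the arm or the gripper's body presses on something with over 40 N, if the wrist force passes 120 N, or if a joint passes its speed limit or range.

## Working session

There is one attempt and no reset: what is moved stays moved. The work goes in short steps, Python scripts to look and compute and a tool call to move; the robot and the scene stay as the last step left them, time stands still between calls to the robot, and variables do not carry over. Pictures are saved under pics/ and viewed, at most 14 in all, crops included, and the job is handed in when it is done.

Besides the shell and the picture viewer there is one more tool, called after "Request:" as name(argument=value, ...) on one line, values as JSON. play_rows: Moves the arm, as the interface text tells. Its arguments: {"type":"object","properties":{"increments":{"type":"array"},"squeeze":{"type":"number"}},"required":["increments"]}

```bash
mkdir -p pics; python3 - <<'E'
from workcell import bot
import cv2
for n in ("top","side"):
    im=bot.camera(n); cv2.imwrite(f"pics/{n}0.png",im[:,:,::-1])
    print(n,bot.camera_info(n))
print(bot.camera_info("wrist"))
print(bot.get_obs())
E
```

```text
top {'fovy': 46.12079056375536, 'cx': 317.29380489096803, 'cy': 200.0542387036015, 'R': array([[-0.11989737, -0.99278344, -0.00237943],
       [-0.97260552,  0.11794062, -0.20032102],
       [ 0.19915602, -0.02170372, -0.97972743]]), 't': array([0.08187631, 0.48474337, 1.22066549])}
side {'fovy': 52.29132913767394, 'cx': 318.05032551109076, 'cy': 200.8052886690076, 'R': array([[ 0.95834998, -0.28559179,  0.0016264 ],
       [-0.21885355, -0.73803384, -0.63828613],
       [ 0.18348961,  0.61134556, -0.76979749]]), 't': array([-0.45811017,  0.2037702 ,  0.97243615])}
{'fovy': 65.70646984690485, 'cx': 325.0320184253745, 'cy': 196.40429275013432, 'R': array([[ 0.38070582,  0.92469442, -0.00181695],
       [ 0.87959852, -0.36153185,  0.30919437],
       [ 0.28525342, -0.11931029, -0.95099713]]), 't': array([-0.54868622, -0.04136297,  0.38058256])}
{'time': 0.1, 'q': array([6.75490615e+01, 5.00860286e+00, 1.00381031e+01, 9.51003474e+01,
       1.77625563e-03, 9.00013244e+01]), 'qd': array([-0.05336387, -0.0665694 ,  0.11501591,  0.01575633,  0.03416753,
        0.02560615]), 'joint_efforts': array([-5.37939086e-04, -5.21563947e+01,  4.65651011e+01,  1.59980881e-02,
       -2.49713014e-05,  2.19307452e-06]), 'ee_pos': array([0.20995947, 0.50813879, 0.2496397 ]), 'tcp_rot': array([-1.79929153e+02, -1.77461657e-03,  1.57547735e+02]), 'wrist_force': array([-1.16757941, -0.07146132, -0.3053731 ]), 'torque': array([ 0.03355466,  0.03413804, -0.00041173]), 'grasp_force': 0.0, 'opening': 0.08525966432420577}
```

View pics/top0.png

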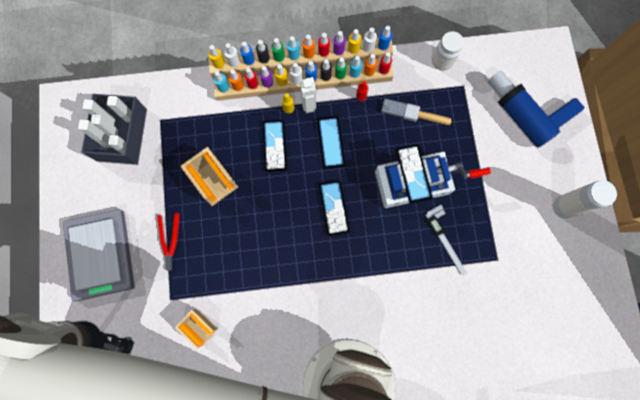

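View pics/side0.png

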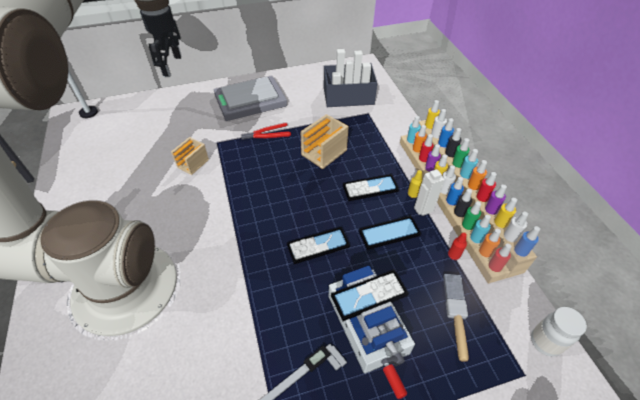

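The top view shows the large rack at (208,176) and a smaller look-alike at (196,328). Maps with buildings lie at (274,145) and (334,207), and the plain blue bare frame is at (331,142). Map_a is in the vise at (413,172) and the red knob is at (480,172). I'll enlarge to measure.

```bash
cat > h.py <<'E'
import numpy as np, cv2
from workcell import bot
from scipy.spatial.transform import Rotation as Rn
def K(n):
    c=bot.camera_info(n); f=200/np.tan(np.radians(c['fovy']/2)); return f,c['cx'],c['cy'],np.array(c['R']),np.array(c['t'])
def back(n,u,v,z,info=None):
    f,cx,cy,R,t=info or K(n); d=np.array([u-cx,v-cy])
    if n=='wrist':
        r=np.hypot(*d); a=r/f; ray=np.array([*(d/max(r,1e-9)*np.sin(a)),np.cos(a)])
    else: ray=np.array([d[0]/f,d[1]/f,1])
    o=-R.T@t; w=R.T@ray; return o+w*(z-o[2])/w[2]
def proj(n,X,info=None):
    f,cx,cy,R,t=info or K(n); p=R@np.asarray(X,float)+t
    if n=='wrist':
        r=np.hypot(p[0],p[1]); a=np.arctan2(r,p[2]); return np.array([cx,cy])+f*a*p[:2]/r
    return np.array([cx+f*p[0]/p[2],cy+f*p[1]/p[2]])
E
python3 - <<'E'
import cv2
im=cv2.imread("pics/top0.png")
c=im[100:250,350:500]; a=cv2.resize(c,(600,600),interpolation=cv2.INTER_CUBIC)
cv2.imwrite("pics/t1.png",a)
c=im[108:248,165:355]; a=cv2.resize(c,None,fx=4.2,fy=4.2,interpolation=cv2.INTER_CUBIC)
cv2.imwrite("pics/t2.png",a)
E
```

```text
(no output)
```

View pics/t1.png

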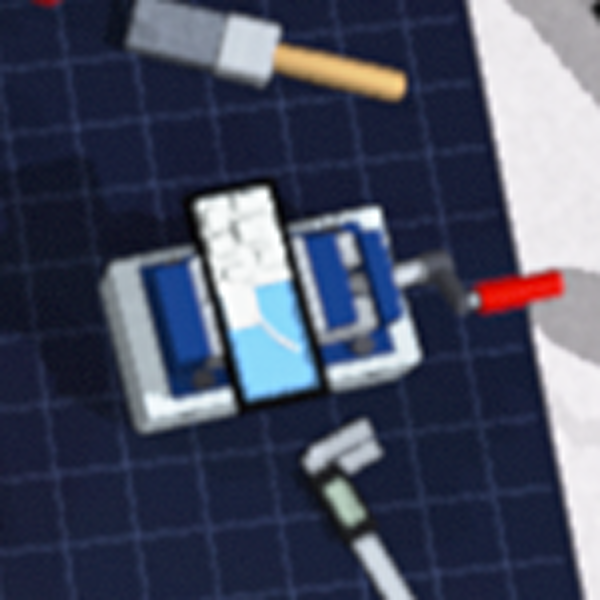

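View pics/t2.png

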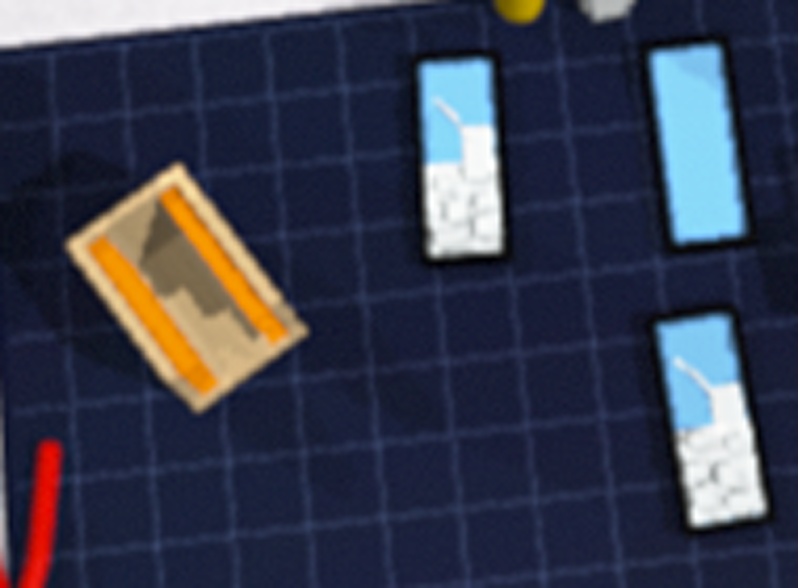

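```bash
python3 - <<'E'
from h import *
im=cv2.imread("pics/side0.png")
c=im[105:180,285:365]; a=cv2.resize(c,None,fx=7,fy=7,interpolation=cv2.INTER_CUBIC)
cv2.imwrite("pics/s1.png",a)
T=K('top')
for n in('top','side'):
    f,cx,cy,R,t=K(n); print(n,-R.T@t)
def rep(name,pts,off,s,z):
    P=np.array([back('top',off[0]+(u)/s,off[1]+(v)/s,z,T)[:2] for u,v in pts])
    e=np.diff(np.vstack([P,P[:1]]),axis=0)
    print(name,'c',P.mean(0).round(4),'len',np.hypot(*e.T).round(4),'ang',np.degrees(np.arctan2(e[:,1],e[:,0])).round(1)); print(P.round(4).tolist())
o1=(350,100);o2=(165,108)
rep('map_a',[(187,192),(272,178),(328,395),(242,410)],o1,4,.116)
rep('block',[(103,278),(138,430),(422,360),(380,208)],o1,4,.056)
rep('rack',[(66,243),(180,163),(308,330),(198,411)],o2,4.2,.094)
rep('m1',[(414,56),(493,52),(507,257),(425,264)],o2,4.2,.014)
rep('bare',[(645,46),(722,38),(750,240),(671,250)],o2,4.2,.014)
rep('m2',[(653,318),(733,308),(771,518),(688,530)],o2,4.2,.014)
rep('knob',[(480,295),(562,282)],o1,4,.12)
E
```

```text
top [0.23817796 0.0506075  1.29321856]
side [ 0.30519377 -0.57493772  0.87938767]
map_a c [ 0.5179 -0.2329] len [0.0568 0.1481 0.0562 0.1485] ang [ -87.2 -175.4   93.1    4.8]
[[0.5904, -0.1985], [0.5932, -0.2552], [0.4455, -0.2671], [0.4425, -0.211]]
block c [ 0.514  -0.2473] len [0.1073 0.1987 0.1092 0.1975] ang [-175.7  -82.9    5.    97.6]
[[0.5548, -0.145], [0.4478, -0.1531], [0.4723, -0.3503], [0.5811, -0.3408]]
rack c [0.5801 0.2977] len [0.0871 0.1382 0.084  0.1392] ang [ -59.7 -148.9  120.9   32.4]
[[0.6172, 0.3718], [0.6611, 0.2966], [0.5427, 0.2252], [0.4996, 0.2973]]
m1 c [0.6713 0.1243] len [0.0542 0.1459 0.0551 0.1478] ang [-93.9 177.7  88.1  -2.7]
[[0.7465, 0.1481], [0.7428, 0.094], [0.597, 0.1], [0.5988, 0.1551]]
bare c [ 0.6615 -0.0366] len [0.0532 0.1448 0.0535 0.1459] ang [ -90.7 -179.9   90.5   -0. ]
[[0.7345, -0.01], [0.7339, -0.0631], [0.5891, -0.0634], [0.5886, -0.0099]]
m2 c [ 0.472 -0.022] len [0.0538 0.143  0.0548 0.1439] ang [ -89.6 -177.4   91.4    2.2]
[[0.5435, 0.0078], [0.5439, -0.046], [0.401, -0.0524], [0.3997, 0.0024]]
knob c [ 0.4991 -0.4013] len [0.0541 0.0541] ang [-87.7  92.3]
[[0.498, -0.3743], [0.5001, -0.4283]]
```

View pics/s1.png

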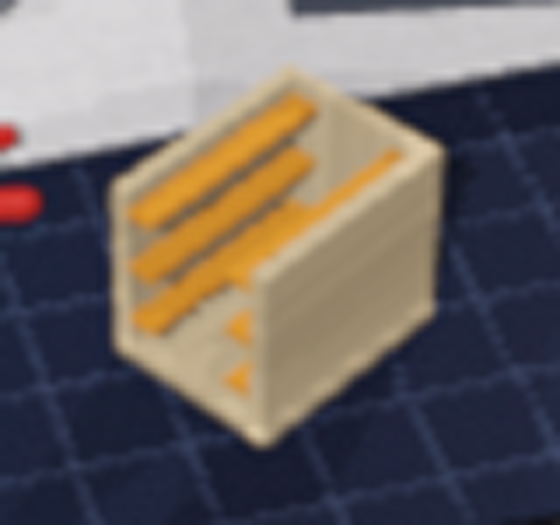

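The side crop shows the rack's mouth facing this camera: ledges at (145,210) in the crop, back stop at (380,110). So rack +x points away from the robot. Next I'll work out the knob angle, the rack frame and the wrist camera geometry.

```bash
cat >> h.py <<'E'
def rows(target,yaw,n,claw,start=None):
    """rows in tool axes from start (x,y,z,yaw) or the present pose"""
    o=bot.get_obs(); p=np.array(o['ee_pos']); y=o['tcp_rot'][2]
    if start is not None: p=np.array(start[:3],float); y=start[3]
    dy=(yaw-y+180)%360-180; out=[]
    d=(np.array(target)-p)/n
    for i in range(n):
        a=np.radians(y); s=[d[0]*np.cos(a)+d[1]*np.sin(a), d[0]*np.sin(a)-d[1]*np.cos(a), -d[2]]
        out.append('{"slide":[%s],"angular":[0,0,%.1f],"claw":%g}'%(','.join('%.1f'%(1000*k) for k in s),-dy/n,claw)); y+=dy/n
    for i in range(0,n,8): print('['+','.join(out[i:i+8])+']')
def vw(v,org,ang):
    a=np.radians(ang); return np.array([org[0]+v[0]*np.cos(a)-v[1]*np.sin(a),org[1]+v[0]*np.sin(a)+v[1]*np.cos(a),v[2]])
E
python3 - <<'E'
from h import *
print(bot.tcp_to_tips)
f,cx,cy,R,t=K('wrist'); print('wcam',-R.T@t,'axis',R[2])
o=np.array([.5185,-.2399]);ang=4.8
for q in(.5,.65,.8,.95):
    a=[vw((-.042*np.sin(q),y,.078+.042*np.cos(q)),o,ang) for y in(-.134,-.190)]
    print(q,np.array(a).round(3).tolist(),[proj('top',x).round(1).tolist() for x in a],[proj('side',x).round(1).tolist() for x in a])
# rack: fit with back corners at z=.094 and mouth floor corners z=0
from scipy.optimize import least_squares
T=K('top');S=K('side')
top={(66,243):(1,1,.094),(180,163):(1,-1,.094),(308,330):(-1,-1,0),(198,411):(-1,1,0)}
side={(262,270):(-1,-1,.094),(112,185):(-1,1,.094),(262,445):(-1,-1,0),(118,350):(-1,1,0),(442,150):(1,-1,.094),(290,72):(1,1,.094)}
def res(p):
    r=[]
    for n,D,off,s,C in(('top',top,(165,108),4.2,T),('side',side,(285,105),7,S)):
        for uv,(a,b,z) in D.items():
            X=vw((-.0525 if a<0 else .0525+p[3],b*.043,z),p[:2],p[2])
            r+=list(proj(n,X,C)-(np.array(off)+np.array(uv)/s))
    return r
s=least_squares(res,[.58,.3,31,.008]); print(s.x,np.round(s.fun,1))
rows((.40,.20,.30),120,10,1)
E
```

```text
0.019
wcam [0.13670836 0.53782047 0.37372518] axis [ 0.28525342 -0.11931029 -0.95099713]
0.5 [[0.51, -0.375, 0.115], [0.514, -0.431, 0.115]] [[468.9, 169.9], [489.7, 165.7]] [[393.0, 361.9], [408.1, 392.2]]
0.65 [[0.504, -0.376, 0.111], [0.509, -0.431, 0.111]] [[469.0, 172.2], [489.8, 167.9]] [[390.2, 363.6], [405.1, 393.9]]
0.8 [[0.5, -0.376, 0.107], [0.504, -0.432, 0.107]] [[469.0, 174.3], [489.7, 170.1]] [[387.6, 365.3], [402.4, 395.6]]
0.95 [[0.496, -0.376, 0.102], [0.5, -0.432, 0.102]] [[468.8, 176.2], [489.5, 172.0]] [[385.3, 366.9], [399.9, 397.3]]
[5.87661010e-01 3.04629897e-01 3.03377518e+01 5.53530209e-03] [ 0.3  0.4 -0.   0.6 -0.7  0.9  0.5 -0.3  0.5  1.5  0.2 -0.2  0.2 -0.3
  0.3 -0.4  0.2 -0.   0.3 -1.5]
[{"slide":[-29.3,-21.2,-5.0],"angular":[0,0,3.8],"claw":1},{"slide":[-30.7,-19.3,-5.0],"angular":[0,0,3.8],"claw":1},{"slide":[-31.9,-17.2,-5.0],"angular":[0,0,3.8],"claw":1},{"slide":[-32.9,-15.1,-5.0],"angular":[0,0,3.8],"claw":1},{"slide":[-33.8,-12.9,-5.0],"angular":[0,0,3.8],"claw":1},{"slide":[-34.6,-10.7,-5.0],"angular":[0,0,3.8],"claw":1},{"slide":[-35.2,-8.4,-5.0],"angular":[0,0,3.8],"claw":1},{"slide":[-35.7,-6.0,-5.0],"angular":[0,0,3.8],"claw":1}]
[{"slide":[-36.0,-3.7,-5.0],"angular":[0,0,3.8],"claw":1},{"slide":[-36.2,-1.3,-5.0],"angular":[0,0,3.8],"claw":1}]
```

```bash
python3 - <<'E'
from h import *
print(vw((-.0295,-.174,.108),(.5185,-.2399),4.8))
rows((.504,-.30,.28),94.8,24,1)
E
```

```text
[ 0.50366341 -0.41575825  0.108     ]
[{"slide":[-24.2,-26.4,-1.3],"angular":[0,0,2.6],"claw":1},{"slide":[-25.4,-25.3,-1.3],"angular":[0,0,2.6],"claw":1},{"slide":[-26.5,-24.1,-1.3],"angular":[0,0,2.6],"claw":1},{"slide":[-27.6,-22.9,-1.3],"angular":[0,0,2.6],"claw":1},{"slide":[-28.6,-21.6,-1.3],"angular":[0,0,2.6],"claw":1},{"slide":[-29.5,-20.3,-1.3],"angular":[0,0,2.6],"claw":1},{"slide":[-30.4,-18.9,-1.3],"angular":[0,0,2.6],"claw":1},{"slide":[-31.3,-17.5,-1.3],"angular":[0,0,2.6],"claw":1}]
[{"slide":[-32.0,-16.1,-1.3],"angular":[0,0,2.6],"claw":1},{"slide":[-32.7,-14.6,-1.3],"angular":[0,0,2.6],"claw":1},{"slide":[-33.4,-13.1,-1.3],"angular":[0,0,2.6],"claw":1},{"slide":[-33.9,-11.5,-1.3],"angular":[0,0,2.6],"claw":1},{"slide":[-34.4,-10.0,-1.3],"angular":[0,0,2.6],"claw":1},{"slide":[-34.8,-8.4,-1.3],"angular":[0,0,2.6],"claw":1},{"slide":[-35.2,-6.8,-1.3],"angular":[0,0,2.6],"claw":1},{"slide":[-35.5,-5.2,-1.3],"angular":[0,0,2.6],"claw":1}]
[{"slide":[-35.7,-3.6,-1.3],"angular":[0,0,2.6],"claw":1},{"slide":[-35.8,-1.9,-1.3],"angular":[0,0,2.6],"claw":1},{"slide":[-35.8,-0.3,-1.3],"angular":[0,0,2.6],"claw":1},{"slide":[-35.8,1.3,-1.3],"angular":[0,0,2.6],"claw":1},{"slide":[-35.7,3.0,-1.3],"angular":[0,0,2.6],"claw":1},{"slide":[-35.5,4.6,-1.3],"angular":[0,0,2.6],"claw":1},{"slide":[-35.3,6.2,-1.3],"angular":[0,0,2.6],"claw":1},{"slide":[-35.0,7.8,-1.3],"angular":[0,0,2.6],"claw":1}]
```

Request:
play_rows(increments=[{"slide": [-24,-26,-1],"angular": [0,0,2.6],"claw": 1},{"slide": [-25,-25,-1],"angular": [0,0,2.6],"claw": 1},{"slide": [-26,-24,-1],"angular": [0,0,2.6],"claw": 1},{"slide": [-28,-23,-1],"angular": [0,0,2.6],"claw": 1},{"slide": [-29,-22,-1],"angular": [0,0,2.6],"claw": 1},{"slide": [-30,-20,-1],"angular": [0,0,2.6],"claw": 1},{"slide": [-30,-19,-1],"angular": [0,0,2.6],"claw": 1},{"slide": [-31,-18,-1],"angular": [0,0,2.6],"claw": 1}])

```text
time: 0.9
ee_pos: [0.3079, 0.238, 0.2581]
tcp_rot: [-180.0, -0.0, 136.7]
wrist_force: [1.4, -0.1, 0.4]
opening: 0.0858
grasp_force: 0.0
```

Request:
play_rows(increments=[{"slide": [-32,-16,-1],"angular": [0,0,2.6],"claw": 1},{"slide": [-33,-15,-1],"angular": [0,0,2.6],"claw": 1},{"slide": [-33,-13,-1],"angular": [0,0,2.6],"claw": 1},{"slide": [-34,-12,-1],"angular": [0,0,2.6],"claw": 1},{"slide": [-34,-10,-1],"angular": [0,0,2.6],"claw": 1},{"slide": [-35,-8,-1],"angular": [0,0,2.6],"claw": 1},{"slide": [-35,-7,-1],"angular": [0,0,2.6],"claw": 1},{"slide": [-35,-5,-1],"angular": [0,0,2.6],"claw": 1}])

```text
time: 1.7
ee_pos: [0.406, -0.0308, 0.2662]
tcp_rot: [-180.0, -0.0, 115.8]
wrist_force: [0.4, 0.4, -0.0]
opening: 0.0852
grasp_force: 0.0
```

Request:
play_rows(increments=[{"slide": [-36,-4,-2],"angular": [0,0,2.6],"claw": 1},{"slide": [-36,-2,-2],"angular": [0,0,2.6],"claw": 1},{"slide": [-36,0,-2],"angular": [0,0,2.6],"claw": 1},{"slide": [-36,1,-2],"angular": [0,0,2.6],"claw": 1},{"slide": [-36,3,-2],"angular": [0,0,2.6],"claw": 1},{"slide": [-36,5,-2],"angular": [0,0,2.6],"claw": 1},{"slide": [-35,6,0],"angular": [0,0,2.6],"claw": 1},{"slide": [-35,8,0],"angular": [0,0,2.6],"claw": 1}])

```text
time: 2.5
ee_pos: [0.506, -0.301, 0.2779]
tcp_rot: [-180.0, -0.0, 95.0]
wrist_force: [0.5, 0.4, -0.4]
opening: 0.0851
grasp_force: 0.0
```

```bash
python3 - <<'E'
from h import *
o=bot.get_obs(); print(o['ee_pos'],o['tcp_rot'])
I=K('wrist'); im=bot.camera('wrist'); cv2.imwrite('pics/w1.png',im[:,:,::-1])
import pickle; pickle.dump(I,open('w1.pkl','wb'))
for q in(.65,.8): print([proj('wrist',vw((-.042*np.sin(q),y,.078+.042*np.cos(q)),(.5185,-.2399),4.8),I).round(0) for y in(-.134,-.190)])
print([proj('wrist',vw((x,y,.116),(.5185,-.2399),4.8),I).round(0) for x,y in((-.075,-.024),(.075,-.024),(.075,.038),(-.075,.038))])
E
```

```text
[ 0.5059962  -0.30097402  0.27787483] [-1.79978699e+02 -2.18804528e-02  9.50347286e+01]
[array([317., 249.]), array([318., 292.])]
[array([313., 247.]), array([314., 290.])]
[array([264., 145.]), array([422., 147.]), array([425.,  83.]), array([263.,  79.])]
```

View pics/w1.png

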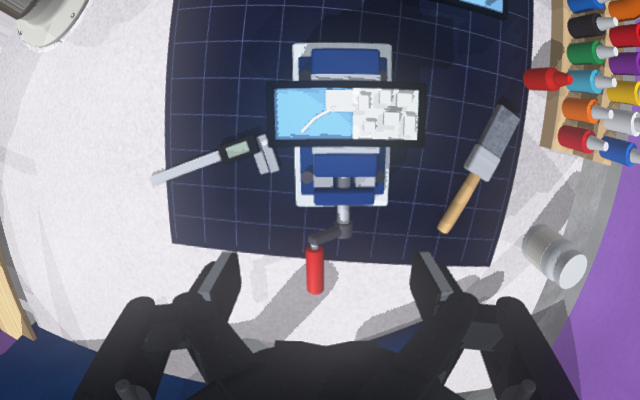

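```bash
python3 - <<'E'
from h import *
import pickle; I=pickle.load(open('w1.pkl','rb')); print(-I[3].T@I[4],I[3][2])
im=cv2.imread("pics/w1.png"); c=im[30:310,240:440]
cv2.imwrite("pics/w1c.png",cv2.resize(c,None,fx=2.1,fy=2.1,interpolation=cv2.INTER_CUBIC) if 0 else cv2.resize(im[30:230,245:445],(600,600),interpolation=cv2.INTER_CUBIC))
E
```

```text
[ 0.49899648 -0.22283091  0.40199364] [ 0.0271169  -0.30806664 -0.95097824]
```

View pics/w1c.png

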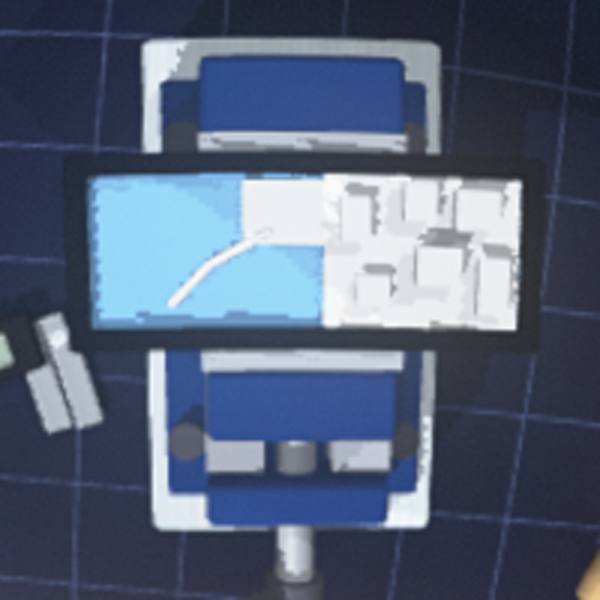

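```bash
python3 - <<'E'
from h import *
import pickle; I=pickle.load(open('w1.pkl','rb'))
uv=[(266.3,82.7),(425.7,83.3),(424.3,147.3),(267.7,147.3)]
P=np.array([back('wrist',*p,.116,I)[:2] for p in uv]); e=np.diff(np.vstack([P,P[:1]]),axis=0)
print(P.mean(0),np.hypot(*e.T),np.degrees(np.arctan2(e[:,1],e[:,0])))
for z in(.104,.108,.112): print(back('wrist',314.5,247,z,I),back('wrist',316,293,z,I))
# block corners z=.056
P=np.array([back('wrist',245+u/3,30+v/3,.056,I)[:2] for u,v in((142,42),(440,42),(430,528),(154,528))]);e=np.diff(np.vstack([P,P[:1]]),axis=0)
print(P.mean(0),np.hypot(*e.T),np.degrees(np.arctan2(e[:,1],e[:,0])))
E
```

```text
[ 0.52049122 -0.23423301] [0.14790729 0.06157737 0.14953081 0.06074817] [   5.8546391   -83.61112487 -174.46552038   94.86705945]
[ 0.50128115 -0.3775657   0.104     ] [ 0.50754112 -0.43855891  0.104     ]
[ 0.50125048 -0.37548868  0.108     ] [ 0.50742643 -0.43566317  0.108     ]
[ 0.50121981 -0.37341166  0.112     ] [ 0.50731173 -0.43276743  0.112     ]
[ 0.52147568 -0.25136289] [0.10948577 0.18942814 0.11038166 0.18730066] [   6.14952425  -84.13699127 -174.95822853   95.59200198]
```

```bash
python3 - <<'E'
from h import *
t=vw((-.033,-.174,.107),(.5212,-.2412),5.6); print(t)
rows((t[0],t[1],.20),95.6,4,0.3); rows(t,95.6,4,.3,start=(t[0],t[1],.2,95.6))
E
```

```text
[ 0.50533692 -0.4175898   0.107     ]
[{"slide":[-28.0,-2.8,19.0],"angular":[0,0,-0.2],"claw":0.3},{"slide":[-28.0,-2.9,19.0],"angular":[0,0,-0.2],"claw":0.3},{"slide":[-28.0,-3.0,19.0],"angular":[0,0,-0.2],"claw":0.3},{"slide":[-28.0,-3.1,19.0],"angular":[0,0,-0.2],"claw":0.3}]
[{"slide":[0.0,0.0,23.3],"angular":[0,0,-0.0],"claw":0.3},{"slide":[0.0,0.0,23.3],"angular":[0,0,-0.0],"claw":0.3},{"slide":[0.0,0.0,23.3],"angular":[0,0,-0.0],"claw":0.3},{"slide":[0.0,0.0,23.3],"angular":[0,0,-0.0],"claw":0.3}]
```

Request:
play_rows(increments=[{"slide": [-28,-3,19],"angular": [0,0,-0.2],"claw": 0.3},{"slide": [-28,-3,19],"angular": [0,0,-0.1],"claw": 0.3},{"slide": [-28,-3,19],"angular": [0,0,-0.1],"claw": 0.3},{"slide": [-28,-3,19],"angular": [0,0,-0.1],"claw": 0.3},{"slide": [0,0,24],"angular": [0,0,0],"claw": 0.3},{"slide": [0,0,24],"angular": [0,0,0],"claw": 0.3},{"slide": [0,0,24],"angular": [0,0,0],"claw": 0.3},{"slide": [0,0,22],"angular": [0,0,0],"claw": 0.3}], squeeze=60)

```text
time: 3.35
ee_pos: [0.5039, -0.4119, 0.1065]
tcp_rot: [-179.9, -0.1, 95.6]
wrist_force: [0.3, 0.5, 0.8]
opening: 0.0555
grasp_force: 0.0
```

Request:
play_rows(increments=[{"slide": [0,0,0],"angular": [0,0,0],"claw": -1},{"slide": [0,0,0],"angular": [0,0,0],"claw": -1},{"slide": [0,0,0],"angular": [0,0,0],"claw": -1},{"slide": [0,0,0],"angular": [0,0,0],"claw": -1},{"slide": [0,0,0],"angular": [0,0,0],"claw": -1},{"slide": [0,0,0],"angular": [0,0,0],"claw": -1}])

```text
time: 3.95
ee_pos: [0.5044, -0.4123, 0.1095]
tcp_rot: [180.0, 0.1, 95.6]
wrist_force: [-4.7, 2.6, 5.9]
opening: 0.018
grasp_force: 59.2
```

```bash
cat >> h.py <<'E'
def crank(q0,q1,n,claw=-1,r=42):
    q=np.radians(np.linspace(q0,q1,n+1)); X=np.round(-r*np.sin(q)); Z=np.round(-r*np.cos(q))
    o=['{"slide":[0,%d,%d],"angular":[0,0,0],"claw":%g}'%(a,b,claw) for a,b in zip(np.diff(X),np.diff(Z))]
    for i in range(0,n,8): print('['+','.join(o[i:i+8])+']')
E
python3 -c "
from h import *
crank(52,720,32)"
```

```text
[{"slide":[0,-7,14],"angular":[0,0,0],"claw":-1},{"slide":[0,-2,15],"angular":[0,0,0],"claw":-1},{"slide":[0,4,15],"angular":[0,0,0],"claw":-1},{"slide":[0,9,12],"angular":[0,0,0],"claw":-1},{"slide":[0,12,8],"angular":[0,0,0],"claw":-1},{"slide":[0,15,4],"angular":[0,0,0],"claw":-1},{"slide":[0,15,-2],"angular":[0,0,0],"claw":-1},{"slide":[0,13,-7],"angular":[0,0,0],"claw":-1}]
[{"slide":[0,10,-12],"angular":[0,0,0],"claw":-1},{"slide":[0,5,-14],"angular":[0,0,0],"claw":-1},{"slide":[0,0,-15],"angular":[0,0,0],"claw":-1},{"slide":[0,-6,-15],"angular":[0,0,0],"claw":-1},{"slide":[0,-10,-11],"angular":[0,0,0],"claw":-1},{"slide":[0,-14,-6],"angular":[0,0,0],"claw":-1},{"slide":[0,-15,-2],"angular":[0,0,0],"claw":-1},{"slide":[0,-14,4],"angular":[0,0,0],"claw":-1}]
[{"slide":[0,-13,9],"angular":[0,0,0],"claw":-1},{"slide":[0,-8,13],"angular":[0,0,0],"claw":-1},{"slide":[0,-3,15],"angular":[0,0,0],"claw":-1},{"slide":[0,2,15],"angular":[0,0,0],"claw":-1},{"slide":[0,8,13],"angular":[0,0,0],"claw":-1},{"slide":[0,12,10],"angular":[0,0,0],"claw":-1},{"slide":[0,14,5],"angular":[0,0,0],"claw":-1},{"slide":[0,15,-1],"angular":[0,0,0],"claw":-1}]
[{"slide":[0,14,-6],"angular":[0,0,0],"claw":-1},{"slide":[0,11,-11],"angular":[0,0,0],"claw":-1},{"slide":[0,7,-14],"angular":[0,0,0],"claw":-1},{"slide":[0,1,-15],"angular":[0,0,0],"claw":-1},{"slide":[0,-5,-14],"angular":[0,0,0],"claw":-1},{"slide":[0,-9,-12],"angular":[0,0,0],"claw":-1},{"slide":[0,-13,-8],"angular":[0,0,0],"claw":-1},{"slide":[0,-15,-3],"angular":[0,0,0],"claw":-1}]
```

Request:
play_rows(increments=[{"slide": [0,-7,14],"angular": [0,0,0],"claw": -1},{"slide": [0,-2,15],"angular": [0,0,0],"claw": -1},{"slide": [0,4,15],"angular": [0,0,0],"claw": -1},{"slide": [0,9,12],"angular": [0,0,0],"claw": -1}])

```text
time: 4.35
ee_pos: [0.5071, -0.412, 0.0518]
tcp_rot: [-179.9, 0.0, 95.6]
wrist_force: [-2.2, 1.1, 5.2]
opening: 0.0181
grasp_force: 59.8
```

Request:
play_rows(increments=[{"slide": [0,12,8],"angular": [0,0,0],"claw": -1},{"slide": [0,15,4],"angular": [0,0,0],"claw": -1},{"slide": [0,15,-2],"angular": [0,0,0],"claw": -1},{"slide": [0,13,-7],"angular": [0,0,0],"claw": -1},{"slide": [0,10,-12],"angular": [0,0,0],"claw": -1},{"slide": [0,5,-14],"angular": [0,0,0],"claw": -1},{"slide": [0,0,-15],"angular": [0,0,0],"claw": -1},{"slide": [0,-6,-15],"angular": [0,0,0],"claw": -1}])

```text
time: 5.15
ee_pos: [0.572, -0.4058, 0.1043]
tcp_rot: [-179.9, -0.0, 95.6]
wrist_force: [-7.8, -5.1, -11.9]
opening: 0.018
grasp_force: 58.9
```

Request:
play_rows(increments=[{"slide": [0,-10,-11],"angular": [0,0,0],"claw": -1},{"slide": [0,-14,-6],"angular": [0,0,0],"claw": -1},{"slide": [0,-15,-2],"angular": [0,0,0],"claw": -1},{"slide": [0,-14,4],"angular": [0,0,0],"claw": -1},{"slide": [0,-13,9],"angular": [0,0,0],"claw": -1},{"slide": [0,-8,13],"angular": [0,0,0],"claw": -1},{"slide": [0,-3,15],"angular": [0,0,0],"claw": -1},{"slide": [0,2,15],"angular": [0,0,0],"claw": -1}])

```text
time: 5.95
ee_pos: [0.496, -0.4131, 0.0696]
tcp_rot: [180.0, 0.1, 95.6]
wrist_force: [-0.3, 0.1, 5.4]
opening: 0.0181
grasp_force: 61.9
```

Request:
play_rows(increments=[{"slide": [0,8,13],"angular": [0,0,0],"claw": -1},{"slide": [0,12,10],"angular": [0,0,0],"claw": -1},{"slide": [0,14,5],"angular": [0,0,0],"claw": -1},{"slide": [0,15,-1],"angular": [0,0,0],"claw": -1},{"slide": [0,14,-6],"angular": [0,0,0],"claw": -1},{"slide": [0,11,-11],"angular": [0,0,0],"claw": -1},{"slide": [0,7,-14],"angular": [0,0,0],"claw": -1},{"slide": [0,1,-15],"angular": [0,0,0],"claw": -1}])

```text
time: 6.75
ee_pos: [0.5779, -0.4051, 0.087]
tcp_rot: [-179.8, 0.0, 95.6]
wrist_force: [-13.9, -5.1, -7.1]
opening: 0.0179
grasp_force: 60.8
```

Request:
play_rows(increments=[{"slide": [0,-5,-14],"angular": [0,0,0],"claw": -1},{"slide": [0,-9,-12],"angular": [0,0,0],"claw": -1},{"slide": [0,-13,-8],"angular": [0,0,0],"claw": -1},{"slide": [0,-15,-3],"angular": [0,0,0],"claw": -1},{"slide": [0,0,0],"angular": [0,0,0],"claw": -1}])

```text
time: 7.25
ee_pos: [0.5356, -0.4093, 0.1245]
tcp_rot: [-180.0, 0.0, 95.6]
wrist_force: [-5.3, -3.9, -4.1]
opening: 0.0182
grasp_force: 61.7
```

```bash
python3 - <<'E'
from h import *
t=vw((-.062,.007,.112),(.5212,-.2412),5.6); print(t)
rows((t[0],t[1],.20),5.6,12,1,start=(.536,-.409,.215,95.6))
E
```

```text
[ 0.45881282 -0.24028355  0.112     ]
[{"slide":[14.6,-5.0,1.2],"angular":[0,0,7.5],"claw":1},{"slide":[13.8,-6.9,1.2],"angular":[0,0,7.5],"claw":1},{"slide":[12.8,-8.6,1.2],"angular":[0,0,7.5],"claw":1},{"slide":[11.6,-10.2,1.2],"angular":[0,0,7.5],"claw":1},{"slide":[10.1,-11.7,1.2],"angular":[0,0,7.5],"claw":1},{"slide":[8.5,-12.9,1.2],"angular":[0,0,7.5],"claw":1},{"slide":[6.8,-13.9,1.2],"angular":[0,0,7.5],"claw":1},{"slide":[4.9,-14.7,1.2],"angular":[0,0,7.5],"claw":1}]
[{"slide":[3.0,-15.2,1.2],"angular":[0,0,7.5],"claw":1},{"slide":[0.9,-15.4,1.2],"angular":[0,0,7.5],"claw":1},{"slide":[-1.1,-15.4,1.2],"angular":[0,0,7.5],"claw":1},{"slide":[-3.1,-15.2,1.2],"angular":[0,0,7.5],"claw":1}]
```

Request:
play_rows(increments=[{"slide": [0,0,0],"angular": [0,0,0],"claw": 0.2},{"slide": [0,0,0],"angular": [0,0,0],"claw": 0.2},{"slide": [0,0,0],"angular": [0,0,0],"claw": 0.2},{"slide": [0,0,-15],"angular": [0,0,0],"claw": 0.2},{"slide": [0,0,-25],"angular": [0,0,0],"claw": 0.3},{"slide": [0,0,-25],"angular": [0,0,0],"claw": 1},{"slide": [0,0,-25],"angular": [0,0,0],"claw": 1}])

```text
time: 7.95
ee_pos: [0.5374, -0.4086, 0.2167]
tcp_rot: [179.9, 0.0, 95.7]
wrist_force: [-0.0, -0.3, -0.2]
opening: 0.0821
grasp_force: 0.0
```

Request:
play_rows(increments=[{"slide": [15,-5,1],"angular": [0,0,7.5],"claw": 1},{"slide": [14,-7,1],"angular": [0,0,7.5],"claw": 1},{"slide": [13,-9,1],"angular": [0,0,7.5],"claw": 1},{"slide": [12,-10,1],"angular": [0,0,7.5],"claw": 1},{"slide": [10,-12,1],"angular": [0,0,7.5],"claw": 1},{"slide": [8,-13,1],"angular": [0,0,7.5],"claw": 1},{"slide": [7,-14,1],"angular": [0,0,7.5],"claw": 1},{"slide": [5,-15,1],"angular": [0,0,7.5],"claw": 1}])

```text
time: 8.75
ee_pos: [0.4848, -0.2945, 0.2078]
tcp_rot: [179.9, -0.0, 35.4]
wrist_force: [-1.1, -0.3, -0.9]
opening: 0.0852
grasp_force: 0.0
```

Request:
play_rows(increments=[{"slide": [3,-15,1],"angular": [0,0,7.5],"claw": 1},{"slide": [1,-15,1],"angular": [0,0,7.5],"claw": 1},{"slide": [-1,-15,1],"angular": [0,0,7.5],"claw": 1},{"slide": [-3,-15,1],"angular": [0,0,7.5],"claw": 1},{"slide": [0,0,0],"angular": [0,0,0],"claw": 1}])

```text
time: 9.25
ee_pos: [0.4595, -0.2388, 0.204]
tcp_rot: [180.0, -0.1, 5.6]
wrist_force: [0.6, 0.4, -0.4]
opening: 0.0852
grasp_force: 0.0
```

```bash
python3 - <<'E'
from h import *
o=bot.get_obs(); print(o['ee_pos'],o['tcp_rot'])
I=K('wrist'); im=bot.camera('wrist'); cv2.imwrite('pics/w2.png',im[:,:,::-1])
import pickle; pickle.dump(I,open('w2.pkl','wb'))
print([proj('wrist',vw((x,y,.116),(.5212,-.2412),5.6),I).round(0) for x,y in((-.075,-.024),(.075,-.024),(.075,.038),(-.075,.038))])
E
```

```text
[ 0.45953764 -0.23884176  0.20403055] [ 1.79964063e+02 -8.93192396e-02  5.58969325e+00]
[array([367., 227.]), array([372.,  19.]), array([280.,  19.]), array([284., 227.])]
```

View pics/w2.png

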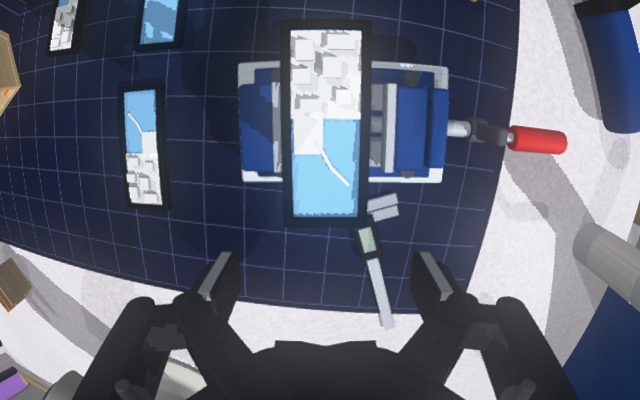

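Map_a is at (326,120) with the jaw clear of it: the gap is on its right at (378,125), and the near end is at (326,222). The knob is at the top. I'll descend and grip the near end.

Request:
play_rows(increments=[{"slide": [0,0.5,25],"angular": [0,0,0],"claw": 1},{"slide": [0,0.5,25],"angular": [0,0,0],"claw": 1},{"slide": [0,0.5,22],"angular": [0,0,0],"claw": 1},{"slide": [0,0,20],"angular": [0,0,0],"claw": 1},{"slide": [0,0,0],"angular": [0,0,0],"claw": 1}], squeeze=70)

```text
time: 9.8
ee_pos: [0.459, -0.2414, 0.1082]
tcp_rot: [-179.9, 0.2, 5.8]
wrist_force: [-0.1, 0.0, -0.5]
opening: 0.0853
grasp_force: 0.0
```

Request:
play_rows(increments=[{"slide": [0,0,0],"angular": [0,0,0],"claw": -1},{"slide": [0,0,0],"angular": [0,0,0],"claw": -1},{"slide": [0,0,0],"angular": [0,0,0],"claw": -1},{"slide": [0,0,0],"angular": [0,0,0],"claw": -1},{"slide": [0,0,0],"angular": [0,0,0],"claw": -1}])

```text
time: 10.3
ee_pos: [0.4605, -0.2419, 0.1122]
tcp_rot: [179.9, -0.1, 5.7]
wrist_force: [-1.7, 0.3, 7.2]
opening: 0.0608
grasp_force: 75.3
```

```bash
python3 - <<'E'
from h import *
t=vw((-.204,0,.2),(.5877,.3046),30.3); print(t)
rows(t,30.3,13,-1,start=(.4605,-.2419,.212,5.7))
E
```

```text
[0.41156731 0.20167636 0.2       ]
[{"slide":[-0.4,-34.3,0.9],"angular":[0,0,-1.9],"claw":-1},{"slide":[0.8,-34.3,0.9],"angular":[0,0,-1.9],"claw":-1},{"slide":[1.9,-34.3,0.9],"angular":[0,0,-1.9],"claw":-1},{"slide":[3.0,-34.2,0.9],"angular":[0,0,-1.9],"claw":-1},{"slide":[4.2,-34.1,0.9],"angular":[0,0,-1.9],"claw":-1},{"slide":[5.3,-33.9,0.9],"angular":[0,0,-1.9],"claw":-1},{"slide":[6.4,-33.7,0.9],"angular":[0,0,-1.9],"claw":-1},{"slide":[7.5,-33.5,0.9],"angular":[0,0,-1.9],"claw":-1}]
[{"slide":[8.6,-33.2,0.9],"angular":[0,0,-1.9],"claw":-1},{"slide":[9.7,-32.9,0.9],"angular":[0,0,-1.9],"claw":-1},{"slide":[10.8,-32.6,0.9],"angular":[0,0,-1.9],"claw":-1},{"slide":[11.9,-32.2,0.9],"angular":[0,0,-1.9],"claw":-1},{"slide":[12.9,-31.8,0.9],"angular":[0,0,-1.9],"claw":-1}]
```

Request:
play_rows(increments=[{"slide": [0,0,-10],"angular": [0,0,0],"claw": -1},{"slide": [0,0,-20],"angular": [0,0,0],"claw": -1},{"slide": [0,0,-25],"angular": [0,0,0],"claw": -1},{"slide": [0,0,-25],"angular": [0,0,0],"claw": -1},{"slide": [0,0,-20],"angular": [0,0,0],"claw": -1}])

```text
time: 10.8
ee_pos: [0.46, -0.2415, 0.2127]
tcp_rot: [179.9, -0.1, 5.7]
wrist_force: [0.4, 0.0, -0.4]
opening: 0.0605
grasp_force: 75.9
```

Request:
play_rows(increments=[{"slide": [0,-34,1],"angular": [0,0,-1.9],"claw": -1},{"slide": [1,-34,1],"angular": [0,0,-1.9],"claw": -1},{"slide": [2,-34,1],"angular": [0,0,-1.9],"claw": -1},{"slide": [3,-34,1],"angular": [0,0,-1.9],"claw": -1},{"slide": [4,-34,1],"angular": [0,0,-1.9],"claw": -1},{"slide": [5,-34,1],"angular": [0,0,-1.9],"claw": -1},{"slide": [6,-34,1],"angular": [0,0,-1.9],"claw": -1},{"slide": [8,-34,1],"angular": [0,0,-1.9],"claw": -1}])

```text
time: 11.6
ee_pos: [0.4296, 0.0325, 0.2033]
tcp_rot: [180.0, -0.1, 20.9]
wrist_force: [0.6, 0.1, -1.2]
opening: 0.06
grasp_force: 80.0
```

Request:
play_rows(increments=[{"slide": [9,-33,1],"angular": [0,0,-1.9],"claw": -1},{"slide": [10,-33,1],"angular": [0,0,-1.9],"claw": -1},{"slide": [11,-33,1],"angular": [0,0,-1.9],"claw": -1},{"slide": [12,-32,1],"angular": [0,0,-1.9],"claw": -1},{"slide": [13,-32,1],"angular": [0,0,-1.8],"claw": -1},{"slide": [0,0,0],"angular": [0,0,0],"claw": -1}])

```text
time: 12.2
ee_pos: [0.4113, 0.2054, 0.1978]
tcp_rot: [-180.0, -0.0, 30.5]
wrist_force: [-0.9, 0.3, -1.1]
opening: 0.0604
grasp_force: 80.2
```

```bash
python3 - <<'E'
from h import *
o=bot.get_obs(); print(o['ee_pos'],o['tcp_rot'],o['opening'])
I=K('wrist'); im=bot.camera('wrist'); cv2.imwrite('pics/w3.png',im[:,:,::-1])
import pickle; pickle.dump(I,open('w3.pkl','wb'))
print([proj('wrist',vw((x,y,.094),(.5877,.3046),30.3),I).round(0) for x,y in((-.0525,-.043),(-.0525,.043),(.058,.043),(.058,-.043))])
E
```

```text
[0.41129557 0.2054374  0.1978057 ] [-1.79951391e+02 -3.37726293e-02  3.05385688e+01] 0.06039910920696642
[array([388.,   8.]), array([271.,   7.]), array([ 276., -107.]), array([ 384., -106.])]
```

View pics/w3.png

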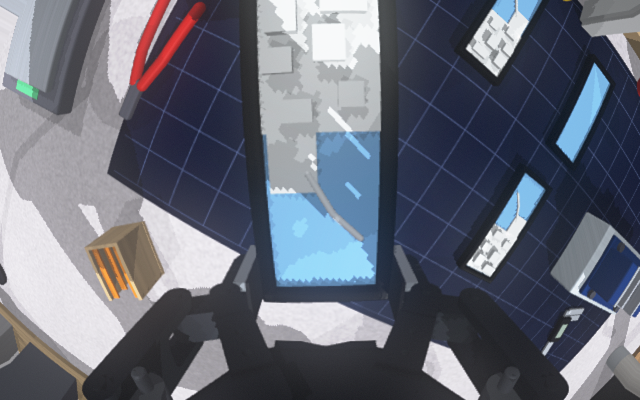

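Request:
play_rows(increments=[{"slide": [-1,2,25],"angular": [0,0,0.1],"claw": -1},{"slide": [-1,1,35],"angular": [0,0,0.1],"claw": -1},{"slide": [0,0,40],"angular": [0,0,0],"claw": -1},{"slide": [0,0,34],"angular": [0,0,0],"claw": -1},{"slide": [0,0,22],"angular": [0,0,0],"claw": -1},{"slide": [0,0,0],"angular": [0,0,0],"claw": -1}])

```text
time: 12.85
ee_pos: [0.4102, 0.1972, 0.0389]
tcp_rot: [-180.0, 0.3, 30.0]
wrist_force: [-0.0, -0.3, -0.2]
opening: 0.0599
grasp_force: 80.0
```

```bash
python3 - <<'E'
from h import *
o=bot.get_obs(); print(o['ee_pos'],o['tcp_rot'],o['opening'])
A=bot.camera('top')[:,:,::-1]; B=bot.camera('side')[:,:,::-1]
a=cv2.resize(A[130:250,160:260],(500,600),interpolation=cv2.INTER_CUBIC)
b=cv2.resize(B[100:250,225:375],(300,300),interpolation=cv2.INTER_CUBIC)
c=np.zeros((600,800,3),np.uint8); c[:,:500]=a; c[:300,500:]=b; cv2.imwrite('pics/i1.png',c)
E
```

```text
[0.41018472 0.19717744 0.03893409] [-179.9913391     0.27267796   29.98713078] 0.05985417168062033
```

View pics/i1.png

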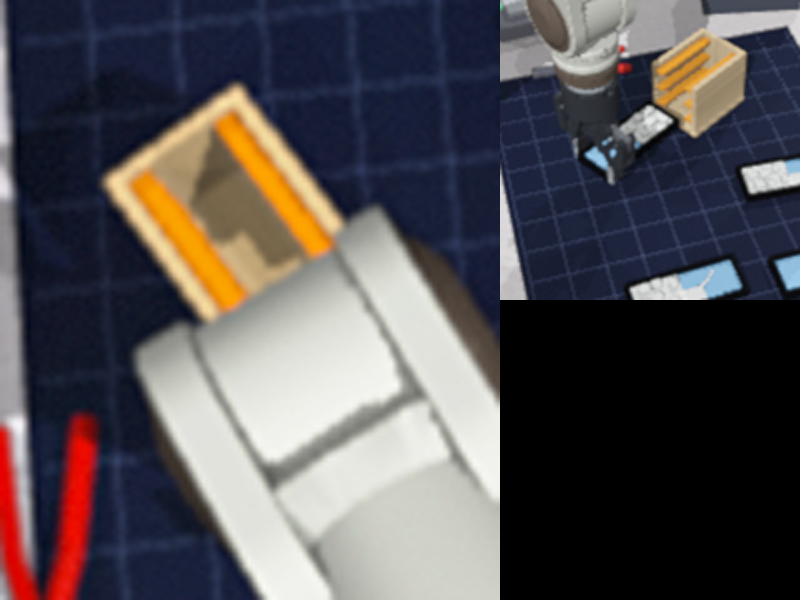

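Request:
play_rows(increments=[{"slide": [0,-3,-1],"angular": [0,0,-0.3],"claw": -1},{"slide": [10,0,0],"angular": [0,0,0],"claw": -1},{"slide": [10,0,0],"angular": [0,0,0],"claw": -1},{"slide": [10,0,0],"angular": [0,0,0],"claw": -1},{"slide": [10,0,0],"angular": [0,0,0],"claw": -1}])

```text
time: 13.45
ee_pos: [0.4459, 0.222, 0.0426]
tcp_rot: [180.0, -0.0, 30.3]
wrist_force: [0.6, -2.5, -1.6]
opening: 0.0605
grasp_force: 79.9
```

Request:
play_rows(increments=[{"slide": [10,0,2],"angular": [0,0,0],"claw": -1},{"slide": [10,0,1],"angular": [0,0,0],"claw": -1},{"slide": [10,0,0],"angular": [0,0,0],"claw": -1},{"slide": [10,0,0],"angular": [0,0,0],"claw": -1},{"slide": [10,0,0],"angular": [0,0,0],"claw": -1},{"slide": [8,0,0],"angular": [0,0,0],"claw": -1},{"slide": [6,0,0],"angular": [0,0,0],"claw": -1},{"slide": [0,0,0],"angular": [0,0,0],"claw": -1}])

```text
time: 14.25
ee_pos: [0.5006, 0.2545, 0.0393]
tcp_rot: [-180.0, -0.0, 30.4]
wrist_force: [1.2, -0.9, -1.3]
opening: 0.0605
grasp_force: 79.9
```

Request:
play_rows(increments=[{"slide": [4,0,1],"angular": [0,0,0],"claw": -1},{"slide": [0,0,2],"angular": [0,0,0],"claw": -1},{"slide": [0,0,0],"angular": [0,0,0],"claw": 1},{"slide": [0,0,0],"angular": [0,0,0],"claw": 1},{"slide": [0,0,0],"angular": [0,0,0],"claw": 1},{"slide": [0,0,0],"angular": [0,0,0],"claw": 1}])

```text
time: 14.85
ee_pos: [0.5033, 0.2561, 0.0364]
tcp_rot: [-180.0, -0.0, 30.4]
wrist_force: [-0.1, 1.5, -0.3]
opening: 0.0852
grasp_force: 0.0
```

Request:
play_rows(increments=[{"slide": [-15,0,0],"angular": [0,0,0],"claw": 1},{"slide": [-25,0,0],"angular": [0,0,0],"claw": 1},{"slide": [-25,0,0],"angular": [0,0,0],"claw": 1},{"slide": [0,0,0],"angular": [0,0,0],"claw": -1},{"slide": [0,0,0],"angular": [0,0,0],"claw": -1},{"slide": [0,0,0],"angular": [0,0,0],"claw": -1},{"slide": [0,0,0],"angular": [0,0,0],"claw": -1},{"slide": [0,0,0],"angular": [0,0,0],"claw": -1}])

```text
time: 15.65
ee_pos: [0.4476, 0.2234, 0.0362]
tcp_rot: [-180.0, 0.0, 30.4]
wrist_force: [-0.5, 0.0, 0.2]
opening: 0.0121
grasp_force: 0.0
```

Request:
play_rows(increments=[{"slide": [15,0,0],"angular": [0,0,0],"claw": -1},{"slide": [12,0,0],"angular": [0,0,0],"claw": -1},{"slide": [6,0,0],"angular": [0,0,0],"claw": -1},{"slide": [5,0,0],"angular": [0,0,0],"claw": -1},{"slide": [5,0,0],"angular": [0,0,0],"claw": -1},{"slide": [4,0,0],"angular": [0,0,0],"claw": -1},{"slide": [0,0,0],"angular": [0,0,0],"claw": -1}])

```text
time: 16.35
ee_pos: [0.4881, 0.247, 0.0362]
tcp_rot: [-180.0, -0.0, 30.4]
wrist_force: [-0.9, -0.6, -0.1]
opening: 0.0001
grasp_force: 0.0
```

Request:
play_rows(increments=[{"slide": [3,0,0],"angular": [0,0,0],"claw": -1},{"slide": [2,0,0],"angular": [0,0,0],"claw": -1},{"slide": [2,0,0],"angular": [0,0,0],"claw": -1},{"slide": [1,0,0],"angular": [0,0,0],"claw": -1}])

```text
time: 16.75
ee_pos: [0.4946, 0.2509, 0.0363]
tcp_rot: [-180.0, 0.0, 30.4]
wrist_force: [-5.0, -2.6, 2.8]
opening: -0.0
grasp_force: 2.4
```

Request:
play_rows(increments=[{"slide": [1,0,0],"angular": [0,0,0],"claw": -1},{"slide": [1,0,0],"angular": [0,0,0],"claw": -1}])

```text
time: 16.95
ee_pos: [0.4947, 0.251, 0.0361]
tcp_rot: [-180.0, 0.2, 30.4]
wrist_force: [-14.1, -8.4, 8.4]
opening: -0.0001
grasp_force: 7.8
```

```bash
python3 - <<'E'
from h import *
# m2: near end grip; from top estimate centre (.472,-.022), dir ~2.3deg
t=vw((-.062,0,.20),(.472,-.022),2.3); print(t)
s=vw((-.165,0,.18),(.5877,.3046),30.3); print(s)
rows(t,2.3,8,1,start=(*s,30.4))
t=vw((-.062,0,.20),(.6713,.1243),-2.5); print('m1',t)
E
```

```text
[ 0.41004995 -0.02448817  0.2       ]
[0.44523973 0.22135294 0.18      ]
[{"slide":[-19.3,24.3,-2.5],"angular":[0,0,3.5],"claw":1},{"slide":[-17.8,25.4,-2.5],"angular":[0,0,3.5],"claw":1},{"slide":[-16.2,26.5,-2.5],"angular":[0,0,3.5],"claw":1},{"slide":[-14.6,27.4,-2.5],"angular":[0,0,3.5],"claw":1},{"slide":[-12.9,28.2,-2.5],"angular":[0,0,3.5],"claw":1},{"slide":[-11.1,29.0,-2.5],"angular":[0,0,3.5],"claw":1},{"slide":[-9.3,29.6,-2.5],"angular":[0,0,3.5],"claw":1},{"slide":[-7.5,30.1,-2.5],"angular":[0,0,3.5],"claw":1}]
m1 [0.60935901 0.1270044  0.2       ]
```

Request:
play_rows(increments=[{"slide": [-20,0,0],"angular": [0,0,0],"claw": -1},{"slide": [-38,0,0],"angular": [0,0,0],"claw": -1},{"slide": [0,0,-40],"angular": [0,0,0],"claw": 0},{"slide": [0,0,-50],"angular": [0,0,0],"claw": 1},{"slide": [0,0,-50],"angular": [0,0,0],"claw": 1}])

```text
time: 17.45
ee_pos: [0.4456, 0.2222, 0.1777]
tcp_rot: [-180.0, 0.0, 30.3]
wrist_force: [1.1, 0.5, 0.5]
opening: 0.0429
grasp_force: 0.0
```

Request:
play_rows(increments=[{"slide": [-19,24,-3],"angular": [0,0,3.5],"claw": 1},{"slide": [-18,25,-3],"angular": [0,0,3.5],"claw": 1},{"slide": [-16,26,-3],"angular": [0,0,3.5],"claw": 1},{"slide": [-15,27,-3],"angular": [0,0,3.5],"claw": 1},{"slide": [-13,28,-3],"angular": [0,0,3.5],"claw": 1},{"slide": [-11,29,-3],"angular": [0,0,3.5],"claw": 1},{"slide": [-9,30,0],"angular": [0,0,3.5],"claw": 1},{"slide": [-8,30,0],"angular": [0,0,3.5],"claw": 1}])

```text
time: 18.25
ee_pos: [0.4102, -0.023, 0.1947]
tcp_rot: [180.0, -0.1, 2.2]
wrist_force: [0.2, 0.5, -0.1]
opening: 0.0851
grasp_force: 0.0
```

```bash
python3 - <<'E'
from h import *
o=bot.get_obs(); print(o['ee_pos'],o['tcp_rot'],o['opening'])
I=K('wrist'); im=bot.camera('wrist'); cv2.imwrite('pics/w4.png',im[:,:,::-1])
import pickle; pickle.dump(I,open('w4.pkl','wb'))
for c,a in(((.472,-.022),2.3),((.6615,-.0366),-.3),((.6713,.1243),-2.5)): print([proj('wrist',vw((x,y,.014),c,a),I).round(0).tolist() for x,y in((-.075,-.031),(.075,-.031),(.075,.031),(-.075,.031))])
E
```

```text
[ 0.41015714 -0.02298503  0.19468171] [ 1.79990559e+02 -7.30560186e-02  2.21484775e+00] 0.08505430977398463
[[356.0, 190.0], [358.0, 42.0], [293.0, 42.0], [295.0, 190.0]]
[[376.0, 7.0], [378.0, -108.0], [320.0, -112.0], [313.0, 3.0]]
[[213.0, -0.0], [234.0, -112.0], [184.0, -104.0], [161.0, 5.0]]
```

View pics/w4.png

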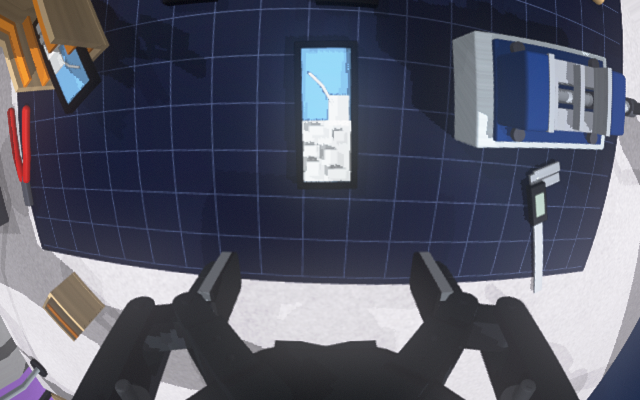

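Map m2 has buildings at (325,150) and a blue pane, and matches the prediction to within 2 px. Map_a shows home in the rack at (70,65). I'll descend on m2 with a guarded approach.

Request:
play_rows(increments=[{"slide": [2,1.5,30],"angular": [0,0,0],"claw": 0.65},{"slide": [0,0,45],"angular": [0,0,0],"claw": 0.65},{"slide": [0,0,45],"angular": [0,0,0],"claw": 0.65},{"slide": [0,0,30],"angular": [0,0,0],"claw": 0.65},{"slide": [0,0,15],"angular": [0,0,0],"claw": 0.65},{"slide": [0,0,0],"angular": [0,0,0],"claw": 0.65}])

```text
time: 18.9
ee_pos: [0.4109, -0.0231, 0.0273]
tcp_rot: [-180.0, 0.2, 2.4]
wrist_force: [0.5, 0.5, 0.3]
opening: 0.0703
grasp_force: 0.0
```

Request:
play_rows(increments=[{"slide": [0,0,4],"angular": [0,0,0],"claw": 0.65},{"slide": [0,0,3],"angular": [0,0,0],"claw": 0.65},{"slide": [0,0,0],"angular": [0,0,0],"claw": 0.65}])

```text
time: 19.2
ee_pos: [0.4128, -0.0232, 0.0229]
tcp_rot: [180.0, -0.1, 2.4]
wrist_force: [0.1, -0.9, 0.1]
opening: 0.0703
grasp_force: 0.0
```

Request:
play_rows(increments=[{"slide": [0,1,3],"angular": [0,0,0],"claw": 0.65},{"slide": [0,0,2],"angular": [0,0,0],"claw": 0.65},{"slide": [0,0,0],"angular": [0,0,0],"claw": 0.65}])

```text
time: 19.5
ee_pos: [0.4123, -0.0242, 0.0171]
tcp_rot: [-180.0, 0.0, 2.3]
wrist_force: [0.5, -0.2, -0.5]
opening: 0.0706
grasp_force: 0.0
```

Request:
play_rows(increments=[{"slide": [0,0,2],"angular": [0,0,0],"claw": 0.65},{"slide": [0,0,2],"angular": [0,0,0],"claw": 0.65},{"slide": [0,0,0],"angular": [0,0,0],"claw": 0.65}])

```text
time: 19.8
ee_pos: [0.4122, -0.0242, 0.013]
tcp_rot: [-180.0, 0.0, 2.3]
wrist_force: [-0.3, -0.3, 0.2]
opening: 0.0705
grasp_force: 0.0
```

Request:
play_rows(increments=[{"slide": [0,0,0],"angular": [0,0,0],"claw": -1},{"slide": [0,0,0],"angular": [0,0,0],"claw": -1},{"slide": [0,0,0],"angular": [0,0,0],"claw": -1},{"slide": [0,0,0],"angular": [0,0,0],"claw": -1},{"slide": [0,0,-5],"angular": [0,0,0],"claw": -1},{"slide": [0,0,-15],"angular": [0,0,0],"claw": -1},{"slide": [0,0,-25],"angular": [0,0,0],"claw": -1},{"slide": [0,0,-30],"angular": [0,0,0],"claw": -1}])

```text
time: 20.6
ee_pos: [0.4115, -0.0241, 0.0884]
tcp_rot: [-180.0, 0.1, 2.4]
wrist_force: [0.7, 0.1, -1.2]
opening: 0.0602
grasp_force: 75.7
```

```bash
python3 - <<'E'
from h import *
o=bot.get_obs(); print(o['ee_pos'],o['tcp_rot'],o['opening'])
im=bot.camera('wrist'); cv2.imwrite('pics/w5.png',im[:,:,::-1])
t=vw((-.206,0,.12),(.5877,.3046),30.3); print(t)
rows(t,30.3,8,-1)
# unviewed check of frame edges: compare with w3 in image columns where dark->light
for n in('w3','w5'):
    g=cv2.cvtColor(cv2.imread(f'pics/{n}.png'),cv2.COLOR_BGR2GRAY)
    for r in(60,150,240,275): print(n,r,''.join('#' if x<45 else '.' for x in g[r,225:425:3]))
    print(n,'col',''.join('#' if x<45 else '.' for x in g[240:330:3,320]))
E
```

```text
[ 0.41153235 -0.02414737  0.08843404] [-1.79988041e+02  1.19264353e-01  2.35279640e+00] 0.06023921585137312
[0.40984052 0.20066731 0.12      ]
[{"slide":[0.7,-28.1,-3.3],"angular":[0,0,-3.5],"claw":-1},{"slide":[2.4,-28.0,-3.3],"angular":[0,0,-3.5],"claw":-1},{"slide":[4.1,-27.8,-3.3],"angular":[0,0,-3.5],"claw":-1},{"slide":[5.8,-27.5,-3.3],"angular":[0,0,-3.5],"claw":-1},{"slide":[7.4,-27.1,-3.3],"angular":[0,0,-3.5],"claw":-1},{"slide":[9.1,-26.6,-3.3],"angular":[0,0,-3.5],"claw":-1},{"slide":[10.7,-26.0,-3.3],"angular":[0,0,-3.5],"claw":-1},{"slide":[12.2,-25.3,-3.3],"angular":[0,0,-3.5],"claw":-1}]
w3 60 ...................................................................
w3 150 ##.....####.........................................#.####.........
w3 240 ......................................................##...........
w3 275 ......................................................##..#.....###
w3 col ..............................
w5 60 .#####..#..........................................................
w5 150 #############......................................................
w5 240 #.###......##.....................................................#
w5 275 ####................................................#######.....###
w5 col ..............................
```

Request:
play_rows(increments=[{"slide": [1,-28,-5],"angular": [0,0,-3.5],"claw": -1},{"slide": [2,-28,-5],"angular": [0,0,-3.5],"claw": -1},{"slide": [4,-28,-5],"angular": [0,0,-3.5],"claw": -1},{"slide": [6,-28,-5],"angular": [0,0,-3.5],"claw": -1},{"slide": [7,-27,-5],"angular": [0,0,-3.5],"claw": -1},{"slide": [9,-27,-5],"angular": [0,0,-3.5],"claw": -1},{"slide": [11,-26,0],"angular": [0,0,-3.5],"claw": -1},{"slide": [12,-25,0],"angular": [0,0,-3.5],"claw": -1}])

```text
time: 21.45
ee_pos: [0.4078, 0.2023, 0.1184]
tcp_rot: [180.0, -0.0, 30.5]
wrist_force: [1.4, -0.2, -1.4]
opening: 0.0601
grasp_force: 75.9
```

Request:
play_rows(increments=[{"slide": [0,0,15],"angular": [0,0,0],"claw": -1},{"slide": [0,0,20],"angular": [0,0,0],"claw": -1},{"slide": [0,0,10],"angular": [0,0,0],"claw": -1},{"slide": [0,0,0],"angular": [0,0,0],"claw": -1}])

```text
time: 21.85
ee_pos: [0.407, 0.2002, 0.0715]
tcp_rot: [-180.0, 0.2, 30.3]
wrist_force: [-0.5, -0.5, -0.9]
opening: 0.0602
grasp_force: 75.9
```

```bash
cat >> h.py <<'E'
def rk():
    o=bot.get_obs(); p=o['ee_pos']; a=np.radians(30.3); d=p[:2]-np.array([.5877,.3046])
    print('rack x,y mm',np.round(1000*np.array([d@[np.cos(a),np.sin(a)],d@[-np.sin(a),np.cos(a)]]),1),'z',round(1000*p[2],1),np.round(o['tcp_rot'],1),o['wrist_force'].round(1),round(o['opening'],4),o['time'])
E
python3 -c "
from h import *
rk()"
```

```text
rack x,y mm [-208.7    1. ] z 71.5 [-180.     0.2   30.3] [-0.5 -0.5 -0.9] 0.0602 21.85
```

Request:
play_rows(increments=[{"slide": [0,0.7,-2],"angular": [0,0,0],"claw": -1},{"slide": [12,0,0],"angular": [0,0,0],"claw": -1},{"slide": [14,0,0],"angular": [0,0,0],"claw": -1},{"slide": [14,0,0],"angular": [0,0,0],"claw": -1},{"slide": [14,0,0],"angular": [0,0,0],"claw": -1},{"slide": [14,0,0],"angular": [0,0,0],"claw": -1}])

```text
time: 22.45
ee_pos: [0.4687, 0.2355, 0.0762]
tcp_rot: [180.0, -0.1, 30.3]
wrist_force: [0.1, -0.0, -1.6]
opening: 0.0603
grasp_force: 75.9
```

Request:
play_rows(increments=[{"slide": [14,0,0],"angular": [0,0,0],"claw": -1},{"slide": [14,0,0],"angular": [0,0,0],"claw": -1},{"slide": [12,0,0],"angular": [0,0,0],"claw": -1},{"slide": [5,0,0],"angular": [0,0,0],"claw": -1},{"slide": [0,0,0],"angular": [0,0,0],"claw": -1}])

```text
time: 22.95
ee_pos: [0.5067, 0.2579, 0.0755]
tcp_rot: [180.0, -0.0, 30.3]
wrist_force: [-0.5, -0.0, -1.9]
opening: 0.0604
grasp_force: 75.9
```

```bash
python3 -c "
from h import *
rk()"
```

```text
rack x,y mm [-93.5   0.5] z 75.5 [180.   -0.   30.3] [-0.5 -0.  -1.9] 0.0604 22.95
```

Request:
play_rows(increments=[{"slide": [6,0,2],"angular": [0,0,0],"claw": -1},{"slide": [0,0,2],"angular": [0,0,0],"claw": -1},{"slide": [0,0,1],"angular": [0,0,0],"claw": -1},{"slide": [0,0,0],"angular": [0,0,0],"claw": -1}])

```text
time: 23.35
ee_pos: [0.5109, 0.2605, 0.0702]
tcp_rot: [180.0, 0.0, 30.3]
wrist_force: [-0.6, 0.5, -0.9]
opening: 0.06
grasp_force: 76.0
```

Request:
play_rows(increments=[{"slide": [0,0,0],"angular": [0,0,0],"claw": 1},{"slide": [0,0,0],"angular": [0,0,0],"claw": 1},{"slide": [0,0,0],"angular": [0,0,0],"claw": 1},{"slide": [-15,0,0],"angular": [0,0,0],"claw": 1},{"slide": [-30,0,0],"angular": [0,0,0],"claw": 1},{"slide": [-25,0,0],"angular": [0,0,0],"claw": -1},{"slide": [0,0,0],"angular": [0,0,0],"claw": -1},{"slide": [0,0,0],"angular": [0,0,0],"claw": -1}])

```text
time: 24.15
ee_pos: [0.451, 0.2254, 0.0708]
tcp_rot: [180.0, -0.1, 30.3]
wrist_force: [0.2, 0.9, 0.6]
opening: 0.044
grasp_force: 0.0
```

Request:
play_rows(increments=[{"slide": [0,0,0],"angular": [0,0,0],"claw": -1},{"slide": [0,0,0],"angular": [0,0,0],"claw": -1},{"slide": [15,0,0],"angular": [0,0,0],"claw": -1},{"slide": [12,0,0],"angular": [0,0,0],"claw": -1},{"slide": [6,0,0],"angular": [0,0,0],"claw": -1},{"slide": [5,0,0],"angular": [0,0,0],"claw": -1},{"slide": [3,0,0],"angular": [0,0,0],"claw": -1},{"slide": [0,0,0],"angular": [0,0,0],"claw": -1}])

```text
time: 24.95
ee_pos: [0.4861, 0.246, 0.0702]
tcp_rot: [180.0, 0.0, 30.4]
wrist_force: [0.1, -0.1, -0.3]
opening: -0.0002
grasp_force: 0.0
```

```bash
python3 -c "
from h import *
rk()"
```

```text
rack x,y mm [-117.3    0.7] z 70.2 [180.    0.   30.4] [ 0.1 -0.1 -0.3] -0.0002 24.95
```

Home contact should come at x ≈ -107.3.

Request:
play_rows(increments=[{"slide": [3,0,0],"angular": [0,0,0],"claw": -1},{"slide": [3,0,0],"angular": [0,0,0],"claw": -1},{"slide": [2,0,0],"angular": [0,0,0],"claw": -1},{"slide": [2,0,0],"angular": [0,0,0],"claw": -1},{"slide": [1,0,0],"angular": [0,0,0],"claw": -1}])

```text
time: 25.45
ee_pos: [0.495, 0.2512, 0.0703]
tcp_rot: [180.0, 0.1, 30.3]
wrist_force: [-6.3, -4.4, 5.8]
opening: 0.0002
grasp_force: 4.5
```

```bash
python3 -c "
from h import *
rk()
s=vw((-.165,0,.20),(.5877,.3046),30.3)
t=vw((-.062,0,.20),(.6713,.1243),-2.5)
rows(t,-2.5,8,1,start=(*s,30.4))"
```

```text
rack x,y mm [-107.     0.7] z 70.3 [1.80e+02 1.00e-01 3.03e+01] [-6.3 -4.4  5.8] 0.0002 25.45
[{"slide":[11.7,20.6,-0.0],"angular":[0,0,4.1],"claw":1},{"slide":[13.2,19.7,-0.0],"angular":[0,0,4.1],"claw":1},{"slide":[14.5,18.7,-0.0],"angular":[0,0,4.1],"claw":1},{"slide":[15.8,17.6,-0.0],"angular":[0,0,4.1],"claw":1},{"slide":[17.1,16.4,-0.0],"angular":[0,0,4.1],"claw":1},{"slide":[18.2,15.1,-0.0],"angular":[0,0,4.1],"claw":1},{"slide":[19.2,13.8,-0.0],"angular":[0,0,4.1],"claw":1},{"slide":[20.2,12.4,-0.0],"angular":[0,0,4.1],"claw":1}]
```

Request:
play_rows(increments=[{"slide": [-20,0,0],"angular": [0,0,0],"claw": -1},{"slide": [-38,0,0],"angular": [0,0,0],"claw": -1},{"slide": [0,0,-40],"angular": [0,0,0],"claw": 0},{"slide": [0,0,-45],"angular": [0,0,0],"claw": 1},{"slide": [0,0,-45],"angular": [0,0,0],"claw": 1}])

```text
time: 25.95
ee_pos: [0.4448, 0.2219, 0.2016]
tcp_rot: [-180.0, 0.0, 30.3]
wrist_force: [0.9, 0.9, -0.2]
opening: 0.0432
grasp_force: 0.0
```

Request:
play_rows(increments=[{"slide": [12,21,0],"angular": [0,0,4.1],"claw": 1},{"slide": [13,20,0],"angular": [0,0,4.1],"claw": 1},{"slide": [15,19,0],"angular": [0,0,4.1],"claw": 1},{"slide": [16,18,0],"angular": [0,0,4.1],"claw": 1},{"slide": [17,16,0],"angular": [0,0,4.1],"claw": 1},{"slide": [18,15,0],"angular": [0,0,4.1],"claw": 1},{"slide": [19,14,0],"angular": [0,0,4.1],"claw": 1},{"slide": [20,12,0],"angular": [0,0,4.1],"claw": 1}])

```text
time: 26.75
ee_pos: [0.6275, 0.0606, 0.1983]
tcp_rot: [-176.9, 0.5, 4.2]
wrist_force: [0.2, 0.7, 0.8]
opening: 0.0853
grasp_force: 0.0
```

```bash
python3 - <<'E'
from h import *
o=bot.get_obs(); print(o['ee_pos'],o['tcp_rot'],o['opening'])
I=K('wrist'); im=bot.camera('wrist'); cv2.imwrite('pics/w6.png',im[:,:,::-1])
import pickle; pickle.dump(I,open('w6.pkl','wb'))
for c,a in(((.6615,-.0366),-.3),((.6713,.1243),-2.5)): print([proj('wrist',vw((x,y,.014),c,a),I).round(0).tolist() for x,y in((-.075,-.031),(.075,-.031),(.075,.031),(-.075,.031))])
E
```

```text
[0.62745663 0.06057686 0.19834141] [-176.93839388    0.50324414    4.24904763] 0.08532135711692165
[[444.0, 222.0], [467.0, 85.0], [410.0, 75.0], [391.0, 217.0]]
[[297.0, 202.0], [313.0, 57.0], [252.0, 53.0], [242.0, 195.0]]
```

View pics/w6.png

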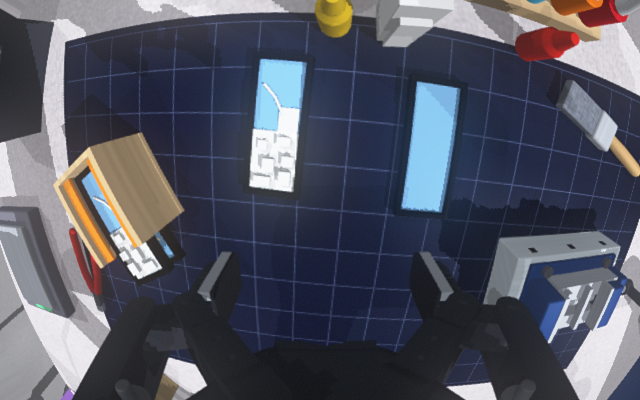

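m1 is at corners (244,192), (296,197), (311,60), (256,57), and the plain bare frame is at (430,147). Both are close to prediction. The pose is off the target, so I'll check it.

```bash
python3 - <<'E'
from h import *
o=bot.get_obs(); print({k:np.round(v,3) for k,v in o.items()})
import pickle; I=pickle.load(open('w6.pkl','rb'))
for uv in([(244,192),(256,57),(311,60),(296,197)],[(395,210),(411,78),(464,84),(445,217)]):
    P=np.array([back('wrist',*p,.014,I)[:2] for p in uv]); e=np.diff(np.vstack([P,P[:1]]),axis=0)
    print(P.mean(0).round(4),np.hypot(*e.T).round(4),np.degrees(np.arctan2(e[:,1],e[:,0])).round(1))
E
```

```text
{'time': np.float64(26.8), 'q': array([  3.919,  16.256,  17.104,  91.353,   3.013, 179.974]), 'qd': array([ 2.429, -1.842, -3.276, -1.402, -0.756,  0.093]), 'joint_efforts': array([ 7.8250e+00, -6.9393e+01,  4.8358e+01,  1.7560e+00,  1.1390e+00,
       -6.0000e-03]), 'ee_pos': array([0.63 , 0.057, 0.197]), 'tcp_rot': array([-176.986,    0.504,    3.944]), 'wrist_force': array([-3.641, -2.78 , -2.163]), 'torque': array([-0.192,  0.126,  0.017]), 'grasp_force': np.float64(0.0), 'opening': np.float64(0.085)}
[0.6718 0.1232] [0.143  0.0555 0.1418 0.0574] [ -3.4 -91.5 177.4  89.6]
[ 0.6647 -0.0365] [0.1384 0.0568 0.1448 0.0585] [   0.3  -87.  -179.    86.8]
```

Request:
play_rows(increments=[{"slide": [0,0,0],"angular": [0,0,0],"claw": 1},{"slide": [0,0,0],"angular": [0,0,0],"claw": 1}])

```text
time: 27.0
ee_pos: [0.6263, 0.0617, 0.1982]
tcp_rot: [-177.0, 0.5, 4.4]
wrist_force: [-0.2, 0.5, 0.2]
opening: 0.0855
grasp_force: 0.0
```

The last joint has reached its limit (q6 = 180). I'll turn the tool half round, which gives the same grasp, and stay that way for the rest of the job.

Request:
play_rows(increments=[{"slide": [0,0,0],"angular": [0,0,-8.5],"claw": 1},{"slide": [0,0,0],"angular": [0,0,-8.5],"claw": 1},{"slide": [0,0,0],"angular": [0,0,-8.5],"claw": 1},{"slide": [0,0,0],"angular": [0,0,-8.5],"claw": 1},{"slide": [0,0,0],"angular": [0,0,-8.5],"claw": 1},{"slide": [0,0,0],"angular": [0,0,-8.5],"claw": 1},{"slide": [0,0,0],"angular": [0,0,-8.5],"claw": 1},{"slide": [0,0,0],"angular": [0,0,-8.5],"claw": 1}])

```text
time: 27.8
ee_pos: [0.6258, 0.0629, 0.1989]
tcp_rot: [-178.4, -2.6, 72.8]
wrist_force: [0.8, -0.7, -0.2]
opening: 0.0853
grasp_force: 0.0
```

Request:
play_rows(increments=[{"slide": [0,0,0],"angular": [0,0,-8.5],"claw": 1},{"slide": [0,0,0],"angular": [0,0,-8.5],"claw": 1},{"slide": [0,0,0],"angular": [0,0,-8.5],"claw": 1},{"slide": [0,0,0],"angular": [0,0,-8.5],"claw": 1},{"slide": [0,0,0],"angular": [0,0,-8.5],"claw": 1},{"slide": [0,0,0],"angular": [0,0,-8.5],"claw": 1},{"slide": [0,0,0],"angular": [0,0,-8.5],"claw": 1},{"slide": [0,0,0],"angular": [0,0,-8.5],"claw": 1}])

```text
time: 28.6
ee_pos: [0.6258, 0.0629, 0.1989]
tcp_rot: [178.1, -2.5, 140.9]
wrist_force: [-0.8, -0.3, -0.1]
opening: 0.0855
grasp_force: 0.0
```

Request:
play_rows(increments=[{"slide": [0,0,0],"angular": [0,0,-8.5],"claw": 1},{"slide": [0,0,0],"angular": [0,0,-8.5],"claw": 1},{"slide": [0,0,0],"angular": [0,0,-8.5],"claw": 1},{"slide": [0,0,0],"angular": [0,0,-8.5],"claw": 1},{"slide": [0,0,0],"angular": [0,0,0],"claw": 1}])

```text
time: 29.1
ee_pos: [0.6259, 0.0627, 0.1989]
tcp_rot: [177.1, -1.0, 174.6]
wrist_force: [-0.2, 1.2, -0.1]
opening: 0.0856
grasp_force: 0.0
```

```bash
cat >> h.py <<'E'
def fix(target,yaw):
    """tool-axes shift (mm) and rotation vector (deg) to a level pose (tool down) at target, yaw"""
    o=bot.get_obs(); R0=Rn.from_euler('xyz',o['tcp_rot'],degrees=True); R1=Rn.from_euler('xyz',[180,0,yaw],degrees=True)
    print('pose',np.round(o['ee_pos'],4),np.round(o['tcp_rot'],2),'shift',np.round(1000*R0.inv().apply(np.array(target)-o['ee_pos']),1),'rot',np.round((R0.inv()*R1).as_rotvec(degrees=True),2),'q6',round(o['q'][5],1))
E
python3 -c "
from h import *
t=vw((-.062,0,.18),(.6718,.1232),-2.3);print(t)
fix(t,177.7)"
```

```text
[0.60984995 0.12568817 0.18      ]
pose [0.6259 0.0627 0.1989] [177.09  -1.   174.61] shift [21.5 60.1 22.3] rot [ 2.94 -0.92 -3.12] q6 9.8
```

Request:
play_rows(increments=[{"slide": [0,0,0],"angular": [2.9,-0.9,-3.1],"claw": 1},{"slide": [6,20,0],"angular": [0,0,0],"claw": 0.75},{"slide": [6,21,8],"angular": [0,0,0],"claw": 0.75},{"slide": [6,21,10],"angular": [0,0,0],"claw": 0.75},{"slide": [0,0,0],"angular": [0,0,0],"claw": 0.75},{"slide": [0,0,0],"angular": [0,0,0],"claw": 0.75}])

```text
time: 29.7
ee_pos: [0.6107, 0.125, 0.1806]
tcp_rot: [180.0, -0.1, 177.4]
wrist_force: [0.6, -0.2, 0.1]
opening: 0.0749
grasp_force: 0.0
```

```bash
python3 - <<'E'
from h import *
fix(vw((-.062,0,.018),(.6718,.1232),-2.3),177.7)
I=K('wrist'); im=bot.camera('wrist'); cv2.imwrite('pics/w7.png',im[:,:,::-1])
import pickle; pickle.dump(I,open('w7.pkl','wb'))
print([proj('wrist',vw((x,y,.014),(.6718,.1232),-2.3),I).round(0).tolist() for x,y in((-.075,-.031),(.075,-.031),(.075,.031),(-.075,.031))])
A=bot.camera('top')[:,:,::-1]; cv2.imwrite('pics/top7.png',A)
E
```

```text
pose [0.6107 0.125  0.1806] [ 1.7998e+02 -6.0000e-02  1.7738e+02] shift [  0.7   0.5 162.6] rot [ 0.02 -0.06 -0.32] q6 14.2
[[294.0, 168.0], [300.0, 297.0], [354.0, 296.0], [359.0, 168.0]]
```

Request:
play_rows(increments=[{"slide": [0.5,0.5,35],"angular": [0,0,-0.3],"claw": 0.75},{"slide": [0,0,45],"angular": [0,0,0],"claw": 0.75},{"slide": [0,0,40],"angular": [0,0,0],"claw": 0.75},{"slide": [0,0,25],"angular": [0,0,0],"claw": 0.75},{"slide": [0,0,8],"angular": [0,0,0],"claw": 0.75},{"slide": [0,0,0],"angular": [0,0,0],"claw": 0.75}])

```text
time: 30.4
ee_pos: [0.6103, 0.1243, 0.0271]
tcp_rot: [180.0, -0.1, 177.7]
wrist_force: [-0.2, 0.2, 0.4]
opening: 0.0746
grasp_force: 0.0
```

Request:
play_rows(increments=[{"slide": [0,0,5],"angular": [0,0,0],"claw": 0.75},{"slide": [0,0,5],"angular": [0,0,0],"claw": 0.75},{"slide": [0,0,2],"angular": [0,0,0],"claw": 0.75},{"slide": [0,0,0],"angular": [0,0,0],"claw": 0.75}])

```text
time: 30.8
ee_pos: [0.6106, 0.125, 0.0156]
tcp_rot: [180.0, -0.0, 177.7]
wrist_force: [0.1, 0.2, 0.7]
opening: 0.0746
grasp_force: 0.0
```

Request:
play_rows(increments=[{"slide": [0,0,2],"angular": [0,0,0],"claw": -1},{"slide": [0,0,0],"angular": [0,0,0],"claw": -1},{"slide": [0,0,0],"angular": [0,0,0],"claw": -1},{"slide": [0,0,0],"angular": [0,0,0],"claw": -1},{"slide": [0,0,0],"angular": [0,0,0],"claw": -1}])

```text
time: 31.3
ee_pos: [0.611, 0.1252, 0.0144]
tcp_rot: [179.9, 0.0, 177.8]
wrist_force: [-1.3, -0.2, 5.7]
opening: 0.0601
grasp_force: 76.4
```

Request:
play_rows(increments=[{"slide": [0,0,-5],"angular": [0,0,0],"claw": -1},{"slide": [0,0,-20],"angular": [0,0,0],"claw": -1},{"slide": [0,0,-35],"angular": [0,0,0],"claw": -1},{"slide": [0,0,-45],"angular": [0,0,0],"claw": -1},{"slide": [0,0,-45],"angular": [0,0,0],"claw": -1}])

```text
time: 31.8
ee_pos: [0.61, 0.1247, 0.1645]
tcp_rot: [180.0, -0.2, 177.7]
wrist_force: [0.8, 0.5, -1.2]
opening: 0.0602
grasp_force: 75.8
```

```bash
python3 - <<'E'
from h import *
t=vw((-.206,0,.15),(.5877,.3046),30.3); print(t)
rows(t,-149.7,10,-1)
E
```

```text
[0.40984052 0.20066731 0.15      ]
[{"slide":[20.3,6.8,1.4],"angular":[0,0,-3.3],"claw":-1},{"slide":[19.9,7.9,1.4],"angular":[0,0,-3.3],"claw":-1},{"slide":[19.4,9.1,1.4],"angular":[0,0,-3.3],"claw":-1},{"slide":[18.9,10.1,1.4],"angular":[0,0,-3.3],"claw":-1},{"slide":[18.2,11.2,1.4],"angular":[0,0,-3.3],"claw":-1},{"slide":[17.6,12.2,1.4],"angular":[0,0,-3.3],"claw":-1},{"slide":[16.9,13.2,1.4],"angular":[0,0,-3.3],"claw":-1},{"slide":[16.1,14.1,1.4],"angular":[0,0,-3.3],"claw":-1}]
[{"slide":[15.3,15.0,1.4],"angular":[0,0,-3.3],"claw":-1},{"slide":[14.4,15.9,1.4],"angular":[0,0,-3.3],"claw":-1}]
```

Request:
play_rows(increments=[{"slide": [20,7,0],"angular": [0,0,-3.3],"claw": -1},{"slide": [20,8,0],"angular": [0,0,-3.3],"claw": -1},{"slide": [19,9,0],"angular": [0,0,-3.3],"claw": -1},{"slide": [19,10,0],"angular": [0,0,-3.3],"claw": -1},{"slide": [18,11,0],"angular": [0,0,-3.3],"claw": -1},{"slide": [18,12,0],"angular": [0,0,-3.3],"claw": -1},{"slide": [17,13,0],"angular": [0,0,-3.3],"claw": -1},{"slide": [16,14,0],"angular": [0,0,-3.3],"claw": -1}])

```text
time: 32.6
ee_pos: [0.4498, 0.1846, 0.1636]
tcp_rot: [179.9, -0.1, -155.7]
wrist_force: [-0.1, 0.2, -1.3]
opening: 0.0604
grasp_force: 75.8
```

Request:
play_rows(increments=[{"slide": [15,15,0],"angular": [0,0,-3.3],"claw": -1},{"slide": [14,16,0],"angular": [0,0,-3],"claw": -1},{"slide": [0,0,20],"angular": [0,0,0],"claw": -1},{"slide": [0,0,25],"angular": [0,0,0],"claw": -1},{"slide": [0,0,13],"angular": [0,0,0],"claw": -1},{"slide": [0,0,0],"angular": [0,0,0],"claw": -1},{"slide": [0,0,0],"angular": [0,0,0],"claw": -1}])

```text
time: 33.3
ee_pos: [0.4113, 0.1997, 0.1062]
tcp_rot: [179.9, -0.0, -149.6]
wrist_force: [0.0, 0.5, -0.1]
opening: 0.0603
grasp_force: 75.8
```

```bash
python3 -c "
from h import *
rk(); fix(vw((-.206,0,.104),(.5877,.3046),30.3),-149.7)"
```

```text
rack x,y mm [-205.2   -1.5] z 106.2 [ 179.9   -0.  -149.6] [ 0.   0.5 -0.1] 0.0603 33.3
pose [0.4113 0.1997 0.1062] [ 1.7994e+02 -4.0000e-02 -1.4956e+02] shift [0.8 1.5 2.2] rot [ 0.06 -0.04  0.14] q6 -4.6
```

Request:
play_rows(increments=[{"slide": [0,1.5,1],"angular": [0,0,0.1],"claw": -1},{"slide": [-12,0,0],"angular": [0,0,0],"claw": -1},{"slide": [-14,0,0],"angular": [0,0,0],"claw": -1},{"slide": [-14,0,0],"angular": [0,0,0],"claw": -1},{"slide": [-14,0,0],"angular": [0,0,0],"claw": -1},{"slide": [-14,0,0],"angular": [0,0,0],"claw": -1}])

```text
time: 33.9
ee_pos: [0.4705, 0.2362, 0.1051]
tcp_rot: [179.9, 0.0, -149.7]
wrist_force: [0.1, 0.2, -0.4]
opening: 0.0602
grasp_force: 75.8
```

Request:
play_rows(increments=[{"slide": [-14,0,0],"angular": [0,0,0],"claw": -1},{"slide": [-14,0,0],"angular": [0,0,0],"claw": -1},{"slide": [-12,0,0],"angular": [0,0,0],"claw": -1},{"slide": [-6,0,0],"angular": [0,0,0],"claw": -1},{"slide": [0,0,0],"angular": [0,0,0],"claw": -1}])

```text
time: 34.4
ee_pos: [0.5095, 0.2591, 0.1045]
tcp_rot: [179.9, -0.0, -149.6]
wrist_force: [-0.2, -0.2, -1.1]
opening: 0.0602
grasp_force: 75.8
```

```bash
python3 -c "
from h import *
rk()"
```

```text
rack x,y mm [-90.4   0.2] z 104.5 [ 179.9   -0.  -149.6] [-0.2 -0.2 -1.1] 0.0602 34.4
```

Request:
play_rows(increments=[{"slide": [-4,0,2],"angular": [0,0,0],"claw": -1},{"slide": [0,0,2],"angular": [0,0,0],"claw": -1},{"slide": [0,0,0],"angular": [0,0,0],"claw": -1},{"slide": [0,0,0],"angular": [0,0,0],"claw": 1},{"slide": [0,0,0],"angular": [0,0,0],"claw": 1},{"slide": [0,0,0],"angular": [0,0,0],"claw": 1},{"slide": [15,0,0],"angular": [0,0,0],"claw": 1},{"slide": [30,0,0],"angular": [0,0,0],"claw": 1}])

```text
time: 35.2
ee_pos: [0.4737, 0.2382, 0.1004]
tcp_rot: [179.9, -0.0, -149.6]
wrist_force: [-0.6, -1.0, -0.6]
opening: 0.0855
grasp_force: 0.0
```

Request:
play_rows(increments=[{"slide": [25,0,0],"angular": [0,0,0],"claw": -1},{"slide": [0,0,0],"angular": [0,0,0],"claw": -1},{"slide": [0,0,0],"angular": [0,0,0],"claw": -1},{"slide": [0,0,0],"angular": [0,0,0],"claw": -1},{"slide": [0,0,0],"angular": [0,0,0],"claw": -1},{"slide": [0,0,0],"angular": [0,0,0],"claw": -1},{"slide": [-15,0,0],"angular": [0,0,0],"claw": -1},{"slide": [-12,0,0],"angular": [0,0,0],"claw": -1}])

```text
time: 36.0
ee_pos: [0.4758, 0.2394, 0.1006]
tcp_rot: [179.9, -0.0, -149.6]
wrist_force: [-0.8, 0.1, 0.5]
opening: 0.0001
grasp_force: 0.0
```

Request:
play_rows(increments=[{"slide": [-6,0,0],"angular": [0,0,0],"claw": -1},{"slide": [-5,0,0],"angular": [0,0,0],"claw": -1},{"slide": [-4,0,0],"angular": [0,0,0],"claw": -1},{"slide": [0,0,0],"angular": [0,0,0],"claw": -1}])

```text
time: 36.4
ee_pos: [0.4882, 0.2467, 0.1005]
tcp_rot: [179.9, -0.1, -149.6]
wrist_force: [-0.1, 0.3, 0.6]
opening: -0.0003
grasp_force: 0.0
```

```bash
python3 -c "
from h import *
rk()"
```

```text
rack x,y mm [-115.1    0.2] z 100.5 [ 1.799e+02 -1.000e-01 -1.496e+02] [-0.1  0.3  0.6] -0.0003 36.4
```

Request:
play_rows(increments=[{"slide": [-3,0,0],"angular": [0,0,0],"claw": -1},{"slide": [-2,0,0],"angular": [0,0,0],"claw": -1},{"slide": [-2,0,0],"angular": [0,0,0],"claw": -1},{"slide": [-1,0,0],"angular": [0,0,0],"claw": -1},{"slide": [-1,0,0],"angular": [0,0,0],"claw": -1}])

```text
time: 36.9
ee_pos: [0.4952, 0.2508, 0.1006]
tcp_rot: [179.9, -0.1, -149.6]
wrist_force: [-8.0, -4.7, 3.7]
opening: -0.0
grasp_force: 4.2
```

```bash
python3 -c "
from h import *
rk()
s=vw((-.165,0,.20),(.5877,.3046),30.3)
t=vw((-.062,0,.19),(.6647,-.0365),0)
rows(t,180,11,.75,start=(*s,-149.6))"
```

```text
rack x,y mm [-107.     0.2] z 100.6 [ 1.799e+02 -1.000e-01 -1.496e+02] [-8.  -4.7  3.7] -0.0 36.9
[{"slide":[-0.5,-27.5,0.9],"angular":[0,0,2.8],"claw":0.75},{"slide":[-1.8,-27.4,0.9],"angular":[0,0,2.8],"claw":0.75},{"slide":[-3.1,-27.3,0.9],"angular":[0,0,2.8],"claw":0.75},{"slide":[-4.4,-27.1,0.9],"angular":[0,0,2.8],"claw":0.75},{"slide":[-5.7,-26.9,0.9],"angular":[0,0,2.8],"claw":0.75},{"slide":[-7.0,-26.6,0.9],"angular":[0,0,2.8],"claw":0.75},{"slide":[-8.3,-26.2,0.9],"angular":[0,0,2.8],"claw":0.75},{"slide":[-9.6,-25.8,0.9],"angular":[0,0,2.8],"claw":0.75}]
[{"slide":[-10.8,-25.3,0.9],"angular":[0,0,2.8],"claw":0.75},{"slide":[-12.0,-24.7,0.9],"angular":[0,0,2.8],"claw":0.75},{"slide":[-13.2,-24.1,0.9],"angular":[0,0,2.8],"claw":0.75}]
```

All three maps are home. Next is the bare frame.

Request:
play_rows(increments=[{"slide": [20,0,0],"angular": [0,0,0],"claw": -1},{"slide": [38,0,0],"angular": [0,0,0],"claw": -1},{"slide": [0,0,-25],"angular": [0,0,0],"claw": 0},{"slide": [0,0,-40],"angular": [0,0,0],"claw": 0.75},{"slide": [0,0,-35],"angular": [0,0,0],"claw": 0.75}])

```text
time: 37.4
ee_pos: [0.4455, 0.2215, 0.2021]
tcp_rot: [179.9, -0.0, -149.7]
wrist_force: [0.8, 0.3, 0.4]
opening: 0.0432
grasp_force: 0.0
```

Request:
play_rows(increments=[{"slide": [0,-28,1],"angular": [0,0,2.8],"claw": 0.75},{"slide": [-2,-28,1],"angular": [0,0,2.8],"claw": 0.75},{"slide": [-3,-27,1],"angular": [0,0,2.8],"claw": 0.75},{"slide": [-4,-27,1],"angular": [0,0,2.8],"claw": 0.75},{"slide": [-6,-27,1],"angular": [0,0,2.8],"claw": 0.75},{"slide": [-7,-27,1],"angular": [0,0,2.8],"claw": 0.75},{"slide": [-8,-26,1],"angular": [0,0,2.8],"claw": 0.75},{"slide": [-10,-26,1],"angular": [0,0,2.8],"claw": 0.75}])

```text
time: 38.2
ee_pos: [0.5605, 0.0313, 0.1925]
tcp_rot: [180.0, -0.0, -172.2]
wrist_force: [0.6, -0.0, -0.8]
opening: 0.0746
grasp_force: 0.0
```

Request:
play_rows(increments=[{"slide": [-11,-25,1],"angular": [0,0,2.8],"claw": 0.75},{"slide": [-12,-25,1],"angular": [0,0,2.6],"claw": 0.75},{"slide": [-13,-24,0],"angular": [0,0,0],"claw": 0.75},{"slide": [0,0,0],"angular": [0,0,0],"claw": 0.75},{"slide": [0,0,0],"angular": [0,0,0],"claw": 0.75}])

```text
time: 38.7
ee_pos: [0.6025, -0.0384, 0.19]
tcp_rot: [180.0, -0.1, -177.5]
wrist_force: [-0.1, 0.1, 0.4]
opening: 0.0744
grasp_force: 0.0
```

```bash
python3 - <<'E'
from h import *
fix(vw((-.062,0,.018),(.6647,-.0365),0),180)
I=K('wrist'); im=bot.camera('wrist'); cv2.imwrite('pics/w8.png',im[:,:,::-1])
import pickle; pickle.dump(I,open('w8.pkl','wb'))
print([proj('wrist',vw((x,y,.014),(.6647,-.0365),0),I).round(0).tolist() for x,y in((-.075,-.031),(.075,-.031),(.075,.031),(-.075,.031))])
E
```

```text
pose [ 0.6025 -0.0384  0.19  ] [ 1.7995e+02 -9.0000e-02 -1.7751e+02] shift [ -0.5   1.8 172. ] rot [ 0.05 -0.09  2.49] q6 -6.2
[[297.0, 166.0], [296.0, 292.0], [348.0, 294.0], [359.0, 169.0]]
```

View pics/w8.png

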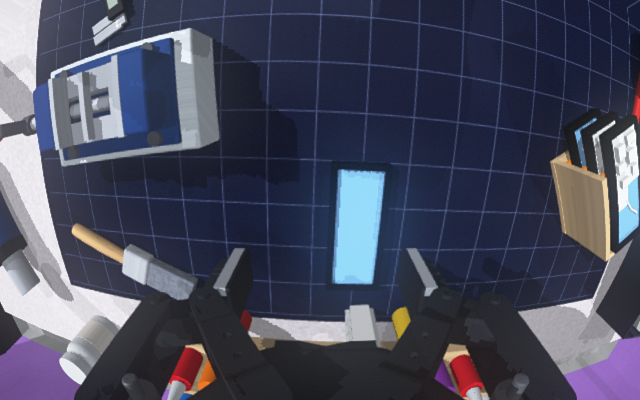

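The bare frame, plain pane at (358,228), has been knocked aside. The three maps show in the rack at (600,165). I'll measure the pane by colour.

```bash
cat > pane.py <<'E'
from h import *
def pane(im,I,box,z=.012):
    h=cv2.cvtColor(im,cv2.COLOR_BGR2HSV); m=cv2.inRange(h,(90,60,120),(110,200,255)); k=np.zeros_like(m); x0,y0,x1,y1=box; k[y0:y1,x0:x1]=m[y0:y1,x0:x1]
    c=max(cv2.findContours(k,cv2.RETR_EXTERNAL,cv2.CHAIN_APPROX_NONE)[0],key=cv2.contourArea)[:,0]
    W=np.array([back('wrist',*p,z,I)[:2] for p in c.astype(float)])
    (cx,cy),(w,hh),a=cv2.minAreaRect((W*1e4).astype(np.float32)); b=a if w>hh else a+90
    b=(b+90)%180-90; print('centre',cx/1e4,cy/1e4,'size',w/10,hh/10,'angle',b); return cx/1e4,cy/1e4,b
E
python3 - <<'E'
from pane import *
import pickle
I=pickle.load(open('w8.pkl','rb')); c=pane(cv2.imread('pics/w8.png'),I,(310,150,410,310))
P=np.array([back('wrist',*p,.014,I)[:2] for p in((332,165),(390,165),(380,290),(329,288))]); print(P.mean(0))
t=vw((-.062,0,.10),c[:2],c[2]); print(t); fix(t,180+c[2])
I=pickle.load(open('w6.pkl','rb')); pane(cv2.imread('pics/w6.png'),I,(390,60,480,230))
E
```

```text
centre 0.658963427734375 -0.002432940673828125 size 135.2884521484375 48.639346313476565 angle 0.18460798263549805
[ 0.65939346 -0.00107841]
[ 0.59696375 -0.00263271  0.1       ]
pose [ 0.6023 -0.0379  0.1902] [ 1.7995e+02 -8.0000e-02 -1.7746e+02] shift [ 3.7 35.4 90.2] rot [ 0.04 -0.08  2.36] q6 -6.2
centre 0.66483310546875 -0.03744412536621094 size 135.207568359375 47.545388793945314 angle 0.3584432303905487
```

Request:
play_rows(increments=[{"slide": [1,9,15],"angular": [0,0,1.2],"claw": 0.75},{"slide": [1,9,20],"angular": [0,0,1.1],"claw": 0.75},{"slide": [2,9,20],"angular": [0,0,0],"claw": 0.75},{"slide": [0,8,15],"angular": [0,0,0],"claw": 0.75},{"slide": [0,0,0],"angular": [0,0,0],"claw": 0.75},{"slide": [0,0,0],"angular": [0,0,0],"claw": 0.75}])

```text
time: 39.35
ee_pos: [0.5977, -0.0027, 0.1209]
tcp_rot: [180.0, -0.1, -179.7]
wrist_force: [0.3, 0.3, 0.3]
opening: 0.0745
grasp_force: 0.0
```

```bash
python3 - <<'E'
from pane import *
I=K('wrist'); im=bot.camera('wrist')[:,:,::-1].copy(); cv2.imwrite('pics/w9.png',im)
c=pane(im,I,(250,100,410,380)); t=vw((-.062,0,.014),c[:2],c[2]); fix(t,180+c[2])
E
```

```text
centre 0.65830517578125 -0.002305804443359375 size 134.247802734375 49.11677856445313 angle 0.20309683680534363
pose [ 0.5981 -0.003   0.1215] [ 1.7997e+02  1.0000e-02 -1.7972e+02] shift [  1.8   0.5 107.5] rot [0.03 0.01 0.08] q6 -0.6
```

Request:
play_rows(increments=[{"slide": [1,0.5,25],"angular": [0,0,0],"claw": 0.75},{"slide": [0,0,35],"angular": [0,0,0],"claw": 0.75},{"slide": [0,0,25],"angular": [0,0,0],"claw": 0.75},{"slide": [0,0,10],"angular": [0,0,0],"claw": 0.75},{"slide": [0,0,6],"angular": [0,0,0],"claw": 0.75},{"slide": [0,0,4],"angular": [0,0,0],"claw": 0.75},{"slide": [0,0,1],"angular": [0,0,0],"claw": 0.75},{"slide": [0,0,0],"angular": [0,0,0],"claw": 0.75}])

```text
time: 40.2
ee_pos: [0.5972, -0.0027, 0.0154]
tcp_rot: [180.0, 0.0, -179.8]
wrist_force: [-0.5, -0.9, 0.5]
opening: 0.0748
grasp_force: 0.0
```

Request:
play_rows(increments=[{"slide": [0,0,1],"angular": [0,0,0],"claw": -1},{"slide": [0,0,0],"angular": [0,0,0],"claw": -1},{"slide": [0,0,0],"angular": [0,0,0],"claw": -1},{"slide": [0,0,0],"angular": [0,0,0],"claw": -1},{"slide": [0,0,0],"angular": [0,0,0],"claw": -1},{"slide": [0,0,0],"angular": [0,0,0],"claw": -1}])

```text
time: 40.8
ee_pos: [0.5974, -0.0026, 0.0147]
tcp_rot: [180.0, 0.1, -179.7]
wrist_force: [-1.7, -0.2, 5.2]
opening: 0.0605
grasp_force: 76.3
```

Request:
play_rows(increments=[{"slide": [0,0,-5],"angular": [0,0,0],"claw": -1},{"slide": [0,0,-20],"angular": [0,0,0],"claw": -1},{"slide": [0,0,-35],"angular": [0,0,0],"claw": -1},{"slide": [0,0,-45],"angular": [0,0,0],"claw": -1},{"slide": [0,0,-45],"angular": [0,0,0],"claw": -1},{"slide": [0,0,-25],"angular": [0,0,0],"claw": -1},{"slide": [0,0,0],"angular": [0,0,0],"claw": -1}])

```text
time: 41.5
ee_pos: [0.5983, -0.0027, 0.1933]
tcp_rot: [180.0, 0.3, -179.7]
wrist_force: [-0.2, -0.1, -1.2]
opening: 0.0599
grasp_force: 75.7
```

```bash
python3 - <<'E'
from pane import *
o=bot.get_obs(); print(o['ee_pos'],o['tcp_rot'],o['opening'])
I=K('wrist'); im=bot.camera('wrist')[:,:,::-1].copy(); cv2.imwrite('pics/w10.png',im)
p=o['ee_pos']; c=pane(im,I,(250,100,410,390),z=p[2]-.002)
a=np.radians(o['tcp_rot'][2]); d=np.array(c[:2])-p[:2]; print('in tool xy',d@[np.cos(a),np.sin(a)],d@[np.sin(a),-np.cos(a)],'rel ang',c[2]-o['tcp_rot'][2])
t=vw((-.062,.002,.19),(.5212,-.2412),5.6); print(t); rows(t,-174.4,9,-1)
E
```

```text
[ 0.59827202 -0.00271389  0.19333695] [ 179.97042775    0.33021796 -179.74602934] 0.05985248779441276
centre 0.6201021484375 -0.0031237213134765623 size 54.829827880859376 47.075311279296876 angle 0.45213043689727783
in tool xy -0.02182810197388661 -0.0005065867835460858 rel ang 180.1981597744612
[ 0.45930074 -0.24525968  0.19      ]
[{"slide":[15.5,-26.9,0.1],"angular":[0,0,-0.6],"claw":-1},{"slide":[15.8,-26.7,0.1],"angular":[0,0,-0.6],"claw":-1},{"slide":[16.0,-26.6,0.1],"angular":[0,0,-0.6],"claw":-1},{"slide":[16.3,-26.4,0.1],"angular":[0,0,-0.6],"claw":-1},{"slide":[16.6,-26.2,0.1],"angular":[0,0,-0.6],"claw":-1},{"slide":[16.9,-26.0,0.1],"angular":[0,0,-0.6],"claw":-1},{"slide":[17.1,-25.9,0.1],"angular":[0,0,-0.6],"claw":-1},{"slide":[17.4,-25.7,0.1],"angular":[0,0,-0.6],"claw":-1}]
[{"slide":[17.7,-25.5,0.1],"angular":[0,0,-0.6],"claw":-1}]
```

Request:
play_rows(increments=[{"slide": [15,-27,0],"angular": [0,0,-0.6],"claw": -1},{"slide": [16,-27,0],"angular": [0,0,-0.6],"claw": -1},{"slide": [16,-27,0],"angular": [0,0,-0.6],"claw": -1},{"slide": [16,-26,0],"angular": [0,0,-0.6],"claw": -1},{"slide": [17,-26,0],"angular": [0,0,-0.6],"claw": -1},{"slide": [17,-26,0],"angular": [0,0,-0.6],"claw": -1},{"slide": [17,-26,0],"angular": [0,0,-0.6],"claw": -1},{"slide": [17,-26,0],"angular": [0,0,-0.6],"claw": -1}])

```text
time: 42.35
ee_pos: [0.4732, -0.2197, 0.1867]
tcp_rot: [179.9, -0.2, -174.9]
wrist_force: [0.7, -0.0, -0.6]
opening: 0.0601
grasp_force: 75.7
```

Request:
play_rows(increments=[{"slide": [18,-25,0],"angular": [0,0,-0.6],"claw": -1},{"slide": [0,0,20],"angular": [0,0,0],"claw": -1},{"slide": [0,0,20],"angular": [0,0,0],"claw": -1},{"slide": [0,0,8],"angular": [0,0,0],"claw": -1},{"slide": [0,0,0],"angular": [0,0,0],"claw": -1},{"slide": [0,0,0],"angular": [0,0,0],"claw": -1}])

```text
time: 42.95
ee_pos: [0.4588, -0.2452, 0.1405]
tcp_rot: [180.0, -0.1, -174.3]
wrist_force: [-0.2, -0.9, -0.5]
opening: 0.0603
grasp_force: 75.7
```

```bash
python3 - <<'E'
from h import *
o=bot.get_obs(); print(o['opening'],o['wrist_force']); fix(vw((-.061,.0015,.120),(.5212,-.2412),5.6),-174.4)
I=K('wrist'); im=bot.camera('wrist'); cv2.imwrite('pics/w11.png',im[:,:,::-1])
A=bot.camera('top')[:,:,::-1]; B=bot.camera('side')[:,:,::-1]
c=np.zeros((600,800,3),np.uint8); c[:400,:400]=cv2.resize(B[250:390,310:450],(400,400),interpolation=cv2.INTER_CUBIC); c[:400,400:]=cv2.resize(A[120:220,360:460],(400,400),interpolation=cv2.INTER_CUBIC)
cv2.imwrite('pics/v1.png',c)
E
```

```text
0.060312337231203224 [-0.19149167 -0.9302021  -0.48394616]
pose [ 0.4588 -0.2452  0.1405] [ 1.7995e+02 -8.0000e-02 -1.7433e+02] shift [-1.5 -0.6 20.5] rot [ 0.05 -0.08  0.07] q6 -33.8
```

Request:
play_rows(increments=[{"slide": [-1,0,8],"angular": [0,0,0],"claw": -1},{"slide": [0,0,8],"angular": [0,0,0],"claw": -1},{"slide": [0,0,4],"angular": [0,0,0],"claw": -1},{"slide": [0,0,0],"angular": [0,0,0],"claw": -1}])

```text
time: 43.5
ee_pos: [0.4593, -0.2451, 0.1193]
tcp_rot: [179.9, -0.1, -174.4]
wrist_force: [0.1, 0.8, -1.2]
opening: 0.0599
grasp_force: 75.7
```

Request:
play_rows(increments=[{"slide": [0,0,2],"angular": [0,0,0],"claw": -1},{"slide": [0,0,1],"angular": [0,0,0],"claw": -1},{"slide": [0,0,1],"angular": [0,0,0],"claw": -1},{"slide": [0,0,0],"angular": [0,0,0],"claw": -1}])

```text
time: 43.9
ee_pos: [0.4598, -0.2454, 0.1168]
tcp_rot: [180.0, -0.0, -174.4]
wrist_force: [-0.5, 0.3, -0.5]
opening: 0.0602
grasp_force: 76.0
```

Request:
play_rows(increments=[{"slide": [0,0,1],"angular": [0,0,0],"claw": -1},{"slide": [0,0,0.5],"angular": [0,0,0],"claw": -1},{"slide": [0,0,0],"angular": [0,0,0],"claw": -1}])

```text
time: 44.2
ee_pos: [0.4598, -0.2454, 0.1162]
tcp_rot: [-180.0, -0.0, -174.4]
wrist_force: [-5.0, 1.7, 10.1]
opening: 0.0604
grasp_force: 77.1
```

Request:
play_rows(increments=[{"slide": [0,0,0],"angular": [0,0,0],"claw": 0.8},{"slide": [0,0,0],"angular": [0,0,0],"claw": 0.8},{"slide": [0,0,0],"angular": [0,0,0],"claw": 0.8},{"slide": [0,0,-20],"angular": [0,0,0],"claw": 0.8},{"slide": [0,0,-35],"angular": [0,0,0],"claw": 0.8},{"slide": [0,0,-35],"angular": [0,0,0],"claw": 0.8},{"slide": [0,0,0],"angular": [0,0,0],"claw": 0.8},{"slide": [0,0,0],"angular": [0,0,0],"claw": 0.8}])

```text
time: 45.0
ee_pos: [0.4602, -0.2456, 0.2053]
tcp_rot: [-180.0, 0.0, -174.3]
wrist_force: [0.1, 0.6, -0.6]
opening: 0.0765
grasp_force: 0.0
```

```bash
python3 - <<'E'
from pane import *
o=bot.get_obs(); print(o['ee_pos'],o['tcp_rot'])
I=K('wrist'); im=bot.camera('wrist')[:,:,::-1].copy(); cv2.imwrite('pics/w12.png',im)
c=pane(im,I,(230,80,430,390),z=.114); a=np.radians(5.6); d=np.array(c[:2])-[.5212,-.2412]
print('vise xy',d@[np.cos(a),np.sin(a)],d@[-np.sin(a),np.cos(a)],c[2])
rows((.5375,-.409,.21),95.6,12,.2)
E
```

```text
[ 0.46024605 -0.24557175  0.20529522] [-1.79994469e+02  1.92104497e-03 -1.74347976e+02]
centre 0.52077470703125 -0.23964892578125 size 133.67105712890626 48.29100341796875 angle 6.122768402099609
vise xy -0.00027190489551237997 0.001585172883043223 6.122768402099609
[{"slide":[-5.1,-14.2,-0.5],"angular":[0,0,7.5],"claw":0.2},{"slide":[-6.9,-13.4,-0.5],"angular":[0,0,7.5],"claw":0.2},{"slide":[-8.6,-12.4,-0.5],"angular":[0,0,7.5],"claw":0.2},{"slide":[-10.2,-11.2,-0.5],"angular":[0,0,7.5],"claw":0.2},{"slide":[-11.5,-9.7,-0.5],"angular":[0,0,7.5],"claw":0.2},{"slide":[-12.7,-8.2,-0.5],"angular":[0,0,7.5],"claw":0.2},{"slide":[-13.7,-6.4,-0.5],"angular":[0,0,7.5],"claw":0.2},{"slide":[-14.4,-4.6,-0.5],"angular":[0,0,7.5],"claw":0.2}]
[{"slide":[-14.9,-2.7,-0.5],"angular":[0,0,7.5],"claw":0.2},{"slide":[-15.1,-0.7,-0.5],"angular":[0,0,7.5],"claw":0.2},{"slide":[-15.0,1.3,-0.5],"angular":[0,0,7.5],"claw":0.2},{"slide":[-14.7,3.2,-0.5],"angular":[0,0,7.5],"claw":0.2}]
```

Request:
play_rows(increments=[{"slide": [-5,-14,0],"angular": [0,0,7.5],"claw": 0.2},{"slide": [-7,-13,0],"angular": [0,0,7.5],"claw": 0.2},{"slide": [-9,-12,0],"angular": [0,0,7.5],"claw": 0.2},{"slide": [-10,-11,0],"angular": [0,0,7.5],"claw": 0.2},{"slide": [-12,-10,0],"angular": [0,0,7.5],"claw": 0.2},{"slide": [-13,-8,0],"angular": [0,0,7.5],"claw": 0.2},{"slide": [-14,-6,0],"angular": [0,0,7.5],"claw": 0.2},{"slide": [-14,-5,0],"angular": [0,0,7.5],"claw": 0.2}])

```text
time: 45.85
ee_pos: [0.5125, -0.3539, 0.2028]
tcp_rot: [-179.9, -0.2, 125.3]
wrist_force: [-0.8, 0.0, 0.4]
opening: 0.051
grasp_force: 0.0
```

Request:
play_rows(increments=[{"slide": [-15,-3,0],"angular": [0,0,7.5],"claw": 0.2},{"slide": [-15,-1,0],"angular": [0,0,7.5],"claw": 0.2},{"slide": [-15,1,0],"angular": [0,0,7.5],"claw": 0.2},{"slide": [-15,3,0],"angular": [0,0,7.5],"claw": 0.2},{"slide": [0,0,0],"angular": [0,0,0],"claw": 0.2},{"slide": [0,0,0],"angular": [0,0,0],"claw": 0.2}])

```text
time: 46.45
ee_pos: [0.5373, -0.4085, 0.2031]
tcp_rot: [-179.8, -0.1, 95.8]
wrist_force: [0.2, 0.4, -0.1]
opening: 0.0511
grasp_force: 0.0
```

```bash
python3 -c "
from h import *
fix((.5375,-.409,.124),95.6)
crank(720,-85,40)"
```

```text
pose [ 0.5373 -0.4085  0.2031] [-1.7984e+02 -1.4000e-01  9.5830e+01] shift [-0.7  0.3 79.1] rot [-0.16 -0.14  0.23] q6 46.9
[{"slide":[0,14,3],"angular":[0,0,0],"claw":-1},{"slide":[0,13,7],"angular":[0,0,0],"claw":-1},{"slide":[0,10,11],"angular":[0,0,0],"claw":-1},{"slide":[0,4,14],"angular":[0,0,0],"claw":-1},{"slide":[0,0,15],"angular":[0,0,0],"claw":-1},{"slide":[0,-5,13],"angular":[0,0,0],"claw":-1},{"slide":[0,-9,12],"angular":[0,0,0],"claw":-1},{"slide":[0,-13,7],"angular":[0,0,0],"claw":-1}]
[{"slide":[0,-15,2],"angular":[0,0,0],"claw":-1},{"slide":[0,-14,-3],"angular":[0,0,0],"claw":-1},{"slide":[0,-13,-7],"angular":[0,0,0],"claw":-1},{"slide":[0,-9,-12],"angular":[0,0,0],"claw":-1},{"slide":[0,-5,-14],"angular":[0,0,0],"claw":-1},{"slide":[0,1,-15],"angular":[0,0,0],"claw":-1},{"slide":[0,5,-13],"angular":[0,0,0],"claw":-1},{"slide":[0,10,-11],"angular":[0,0,0],"claw":-1}]
[{"slide":[0,13,-7],"angular":[0,0,0],"claw":-1},{"slide":[0,15,-2],"angular":[0,0,0],"claw":-1},{"slide":[0,14,3],"angular":[0,0,0],"claw":-1},{"slide":[0,12,8],"angular":[0,0,0],"claw":-1},{"slide":[0,
[... 252 characters left out ...]
ular":[0,0,0],"claw":-1},{"slide":[0,-14,2],"angular":[0,0,0],"claw":-1},{"slide":[0,-15,-3],"angular":[0,0,0],"claw":-1},{"slide":[0,-12,-9],"angular":[0,0,0],"claw":-1},{"slide":[0,-9,-11],"angular":[0,0,0],"claw":-1},{"slide":[0,-4,-15],"angular":[0,0,0],"claw":-1},{"slide":[0,1,-14],"angular":[0,0,0],"claw":-1}]
[{"slide":[0,6,-14],"angular":[0,0,0],"claw":-1},{"slide":[0,10,-10],"angular":[0,0,0],"claw":-1},{"slide":[0,14,-6],"angular":[0,0,0],"claw":-1},{"slide":[0,14,-2],"angular":[0,0,0],"claw":-1},{"slide":[0,15,4],"angular":[0,0,0],"claw":-1},{"slide":[0,12,8],"angular":[0,0,0],"claw":-1},{"slide":[0,8,12],"angular":[0,0,0],"claw":-1},{"slide":[0,4,14],"angular":[0,0,0],"claw":-1}]
```

Request:
play_rows(increments=[{"slide": [0,0,25],"angular": [0,0,0.2],"claw": 0.2},{"slide": [0,0,30],"angular": [0,0,0],"claw": 0.2},{"slide": [0,0,22],"angular": [0,0,0],"claw": 0.2},{"slide": [0,0,2],"angular": [0,0,0],"claw": -1},{"slide": [0,0,0],"angular": [0,0,0],"claw": -1},{"slide": [0,0,0],"angular": [0,0,0],"claw": -1},{"slide": [0,0,0],"angular": [0,0,0],"claw": -1},{"slide": [0,0,0],"angular": [0,0,0],"claw": -1}])

```text
time: 47.25
ee_pos: [0.5373, -0.4083, 0.1266]
tcp_rot: [-179.9, -0.1, 95.5]
wrist_force: [-3.8, 5.1, -1.5]
opening: 0.0176
grasp_force: 68.7
```

Request:
play_rows(increments=[{"slide": [0,14,3],"angular": [0,0,0],"claw": -1},{"slide": [0,13,7],"angular": [0,0,0],"claw": -1},{"slide": [0,10,11],"angular": [0,0,0],"claw": -1},{"slide": [0,4,14],"angular": [0,0,0],"claw": -1}])

```text
time: 47.65
ee_pos: [0.5776, -0.4045, 0.091]
tcp_rot: [-179.8, -0.1, 95.5]
wrist_force: [-15.4, 3.8, 2.1]
opening: 0.0178
grasp_force: 70.1
```

Request:
play_rows(increments=[{"slide": [0,-1,15],"angular": [0,0,0],"claw": -1},{"slide": [0,-5,13],"angular": [0,0,0],"claw": -1},{"slide": [0,-9,12],"angular": [0,0,0],"claw": -1},{"slide": [0,-13,7],"angular": [0,0,0],"claw": -1},{"slide": [0,-15,2],"angular": [0,0,0],"claw": -1},{"slide": [0,-14,-3],"angular": [0,0,0],"claw": -1},{"slide": [0,-13,-7],"angular": [0,0,0],"claw": -1},{"slide": [0,-9,-12],"angular": [0,0,0],"claw": -1}])

```text
time: 48.45
ee_pos: [0.4992, -0.4119, 0.0642]
tcp_rot: [-180.0, -0.1, 95.5]
wrist_force: [6.0, 5.7, -3.2]
opening: 0.0178
grasp_force: 69.9
```

Request:
play_rows(increments=[{"slide": [0,-5,-14],"angular": [0,0,0],"claw": -1},{"slide": [0,1,-15],"angular": [0,0,0],"claw": -1},{"slide": [0,5,-13],"angular": [0,0,0],"claw": -1},{"slide": [0,10,-11],"angular": [0,0,0],"claw": -1},{"slide": [0,13,-7],"angular": [0,0,0],"claw": -1},{"slide": [0,15,-2],"angular": [0,0,0],"claw": -1},{"slide": [0,14,3],"angular": [0,0,0],"claw": -1},{"slide": [0,12,8],"angular": [0,0,0],"claw": -1}])

```text
time: 49.25
ee_pos: [0.5641, -0.4058, 0.116]
tcp_rot: [-179.8, -0.1, 95.5]
wrist_force: [-10.9, 5.0, -4.5]
opening: 0.0176
grasp_force: 70.3
```

Request:
play_rows(increments=[{"slide": [0,9,12],"angular": [0,0,0],"claw": -1},{"slide": [0,5,14],"angular": [0,0,0],"claw": -1},{"slide": [0,-1,14],"angular": [0,0,0],"claw": -1},{"slide": [0,-6,14],"angular": [0,0,0],"claw": -1},{"slide": [0,-10,11],"angular": [0,0,0],"claw": -1},{"slide": [0,-13,6],"angular": [0,0,0],"claw": -1},{"slide": [0,-14,2],"angular": [0,0,0],"claw": -1},{"slide": [0,-15,-3],"angular": [0,0,0],"claw": -1}])

```text
time: 50.05
ee_pos: [0.5202, -0.41, 0.0455]
tcp_rot: [180.0, -0.1, 95.5]
wrist_force: [6.8, 8.1, 6.2]
opening: 0.0175
grasp_force: 71.8
```

Request:
play_rows(increments=[{"slide": [0,-12,-9],"angular": [0,0,0],"claw": -1},{"slide": [0,-9,-11],"angular": [0,0,0],"claw": -1},{"slide": [0,-4,-15],"angular": [0,0,0],"claw": -1},{"slide": [0,1,-14],"angular": [0,0,0],"claw": -1},{"slide": [0,6,-14],"angular": [0,0,0],"claw": -1},{"slide": [0,10,-10],"angular": [0,0,0],"claw": -1}])

```text
time: 50.65
ee_pos: [0.5116, -0.4107, 0.1193]
tcp_rot: [-180.0, -0.1, 95.5]
wrist_force: [4.6, 5.2, -16.6]
opening: 0.0176
grasp_force: 69.5
```

Request:
play_rows(increments=[{"slide": [0,14,-6],"angular": [0,0,0],"claw": -1},{"slide": [0,14,-2],"angular": [0,0,0],"claw": -1},{"slide": [0,15,4],"angular": [0,0,0],"claw": -1},{"slide": [0,12,8],"angular": [0,0,0],"claw": -1}])

```text
time: 51.05
ee_pos: [0.5654, -0.4056, 0.1149]
tcp_rot: [-179.8, -0.1, 95.4]
wrist_force: [-16.1, 5.4, -4.2]
opening: 0.0177
grasp_force: 70.9
```

Request:
play_rows(increments=[{"slide": [0,8,12],"angular": [0,0,0],"claw": -1},{"slide": [0,4,14],"angular": [0,0,0],"claw": -1},{"slide": [0,0,0],"angular": [0,0,0],"claw": -1}])

```text
time: 51.35
ee_pos: [0.5777, -0.4045, 0.088]
tcp_rot: [-179.8, -0.1, 95.5]
wrist_force: [-5.4, 6.0, 2.8]
opening: 0.0177
grasp_force: 71.8
```

Request:
play_rows(increments=[{"slide": [0,0,5],"angular": [0,0,0],"claw": -1},{"slide": [0,-1,5],"angular": [0,0,0],"claw": -1}])

```text
time: 51.55
ee_pos: [0.5776, -0.4046, 0.0812]
tcp_rot: [179.9, -0.0, 95.5]
wrist_force: [-3.6, 11.3, 11.0]
opening: 0.0179
grasp_force: 72.6
```

Request:
play_rows(increments=[{"slide": [0,0,0],"angular": [0,0,0],"claw": -1},{"slide": [0,0,0],"angular": [0,0,0],"claw": -1}])

```text
time: 51.75
ee_pos: [0.5775, -0.4046, 0.0806]
tcp_rot: [180.0, -0.0, 95.5]
wrist_force: [-2.1, 8.7, 6.0]
opening: 0.0174
grasp_force: 72.1
```

Request:
play_rows(increments=[{"slide": [0,0,0],"angular": [0,0,0],"claw": 0.3},{"slide": [0,0,0],"angular": [0,0,0],"claw": 0.6},{"slide": [0,0,0],"angular": [0,0,0],"claw": 0.6},{"slide": [0,0,0],"angular": [0,0,0],"claw": 0.6},{"slide": [0,0,-25],"angular": [0,0,0],"claw": 0.6},{"slide": [0,0,-35],"angular": [0,0,0],"claw": 0.6},{"slide": [0,0,-40],"angular": [0,0,0],"claw": 0.6},{"slide": [0,0,-40],"angular": [0,0,0],"claw": 0.6}])

```text
time: 52.55
ee_pos: [0.5772, -0.4051, 0.2191]
tcp_rot: [-179.9, -0.0, 95.4]
wrist_force: [0.7, -1.1, 0.6]
opening: 0.0684
grasp_force: 0.0
```

Request:
play_rows(increments=[{"slide": [-20,-35,-10],"angular": [0,0,0],"claw": 0.6},{"slide": [0,-45,-10],"angular": [0,0,0],"claw": 0.6},{"slide": [0,-45,-10],"angular": [0,0,0],"claw": 0.6},{"slide": [0,-45,0],"angular": [0,0,0],"claw": 0.6},{"slide": [0,0,0],"angular": [0,0,0],"claw": 0.6},{"slide": [0,0,0],"angular": [0,0,0],"claw": 0.6}])

```text
time: 53.15
ee_pos: [0.4095, -0.4416, 0.2486]
tcp_rot: [-180.0, 0.0, 95.3]
wrist_force: [0.9, -0.5, -0.6]
opening: 0.0683
grasp_force: 0.0
```

```bash
python3 - <<'E'
from pane import *
o=bot.get_obs(); print(o['ee_pos'],o['time'])
I=K('wrist'); im=bot.camera('wrist')[:,:,::-1].copy()
A=bot.camera('top')[:,:,::-1]; B=bot.camera('side')[:,:,::-1]
def R(x,w,h): return cv2.resize(x,(w,h),interpolation=cv2.INTER_CUBIC)
c=np.zeros((600,800,3),np.uint8)
c[:300,:400]=R(A[120:225,355:495],400,300); c[:300,400:]=R(A[140:230,170:290],400,300)
c[300:,:400]=R(B[240:400,310:523],400,300); c[300:,400:]=R(B[100:190,270:390],400,300)
cv2.imwrite('pics/f.png',c); cv2.imwrite('pics/wf.png',im)
E
```

```text
[ 0.40949713 -0.44160338  0.2485558 ] 53.15
```

View pics/f.png

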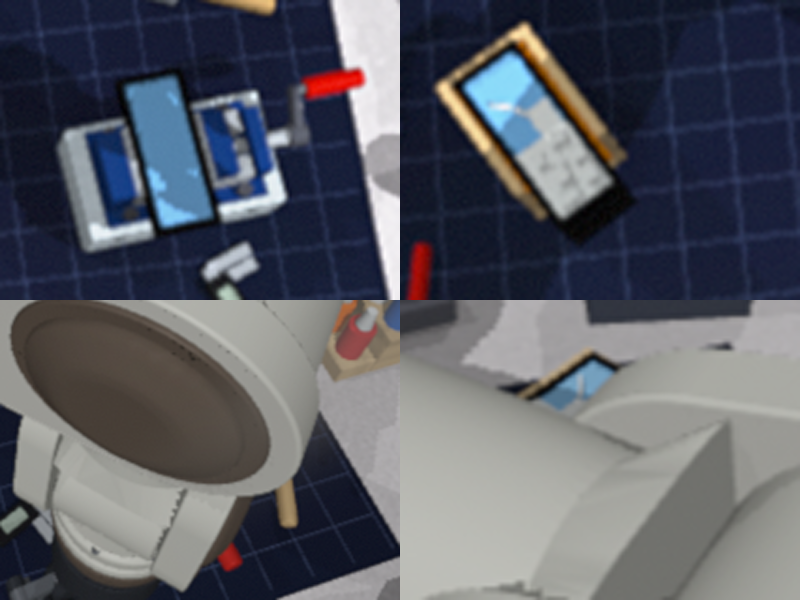

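The final view shows the bare frame across the vise with the jaw against it. The knob is on the +x side at (335,82), and all the maps are stacked home in the rack (540,130). I'll check the knob angle and the frame position numerically.

```bash
python3 - <<'E'
from pane import *
for q in(-.6,-.8,-1,-1.2,-1.5): print(q,[proj('top',vw((-.042*np.sin(q),y,.078+.042*np.cos(q)),(.5212,-.2412),5.6)).round(1).tolist() for y in(-.134,-.190)])
print('seen (461.8,150.8),(481.7,147.3)')
im=cv2.imread('pics/wf.png'); I=K('wrist'); a=np.radians(5.6)
uv=proj('wrist',vw((0,.007,.114),(.5212,-.2412),5.6),I); print(uv)
h=int(uv[0]);v=int(uv[1]); c=pane(im,I,(max(h-130,0),max(v-90,0),min(h+130,640),min(v+90,400)),z=.114); d=np.array(c[:2])-[.5212,-.2412]
print('vise xy',d@[np.cos(a),np.sin(a)],d@[-np.sin(a),np.cos(a)])
E
```

```text
-0.6 [[464.1, 152.5], [484.7, 148.1]]
-0.8 [[462.8, 150.9], [483.3, 146.5]]
-1 [[461.5, 149.8], [481.9, 145.4]]
-1.2 [[460.3, 149.3], [480.5, 144.9]]
-1.5 [[458.7, 149.7], [478.7, 145.4]]
seen (461.8,150.8),(481.7,147.3)
[469.83863485 -17.54079751]
centre 0.545995458984375 -0.2532781982421875 size 92.71417236328125 18.81629333496094 angle 18.037673950195312
vise xy 0.023498494568037112 -0.014440166621591758
```

```bash
python3 -c "
from workcell import bot
print(bot.job_done())"
```

```text
the job is handed in; nothing more can be done
None
```

I handed the job in at about 53 s of robot time: all three maps are pushed home in the rack, one to a storey, and the bare frame is clamped in the vise with the crank settled near -1 rad; no verdict came back.

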